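# Lay out the tasting and weighing station

## Task

Lay out the tasting station round the scale and the bowl: stand the spice jar on the middle of the scale's weighing plate, and stand the kitchen timer to the right of the scale, level with the middle of the whole scale (not of its plate). Lay the fork to the left of the bowl with its tines pointing straight away from you, and the thermometer to the right of the bowl, also pointing straight ahead, both with their middles level with the bowl's middle. Leave a gap of 3 cm between each of these three and the scale or bowl beside it, and do not disturb the black blade case or the black domed lid.

Things in the scene. Friction and masses are not known exactly. Their poses are not given: they have to be found in the camera images.
- scale: Flat white kitchen scale, 195 (x) x 155 (y) x 24 mm, fixed to the worktop (another lies far back, out of reach); its two keys and display are on the front part, towards the robot. Origin: centre of its underside. Its x points away from the robot and y to the left, turned by up to about 0.15 rad. The scale stands on the left and the bowl on the right, or the other way round. 'Right of the scale' is its own -y side (edge 78 mm from its origin).
- scale_plate (a point): Middle of the scale's raised white weighing plate (136 x 148 mm), on its top surface 24 mm above the worktop, 26 mm behind the scale's origin.
- bowl: Dark blue round bowl, 154 mm across the rim (radius 77), 53 mm high, empty, fixed to the worktop. Origin: centre of its underside. Its x points straight away from the robot and y to the robot's left, always; left and right of the bowl mean +y and -y.
- jar: Upright spice jar with a red cap, 45 mm in diameter, 106 mm high, about 0.11 kg. Origin: centre of its underside, z up. Starts near the worktop's front edge.
- timer: Round white kitchen timer with a red top that here does not turn, 62 mm in diameter (top part 58), 36 mm high, about 0.07 kg; it is the one among the work (another stands far back, out of reach). Origin: centre of its underside, z up. Starts near the worktop's front edge.
- fork: Metal fork lying on the worktop, 193 mm long, 26 mm wide at its widest (the tines), up to 15 mm high, about 0.04 kg. Origin: centre of its outline, at the underside. Its x runs along the fork from the handle end to the tines; it starts lying crosswise near the worktop's front edge.
- fork_tines (a point): Point at the fork's tines, on its long axis, 85 mm from the fork's origin towards +x of the fork.
- thermometer: Cream hand-held thermometer lying flat, 165 long (its x) x 52 wide (its y) x 22 mm high, about 0.12 kg. Origin: centre of its underside. Either end may point ahead. It starts lying crosswise near the worktop's front edge.
- knife_case: Long black blade case, 52 x 170 x 41 mm, lying crosswise behind the work; a bystander, leave alone. Origin: centre of its underside.
- dome: Black domed plastic lid lying flat, 124 mm in diameter, 28 mm high, at the right of the work; a bystander, leave alone. Origin: centre of its underside.
Not all that is in view belongs to the job. What is shaped like the jar but purple or yellow is not meant.

How it is judged:
At the end, for the whole second after the job is handed in: Jar upright on the plate within 15 mm of its middle; timer right of the scale, fork left and thermometer right of the bowl, each with a 30 mm gap and level with its middle, both within 15 mm; fork and thermometer straight ahead within 0.2 rad, tines away. All released, at rest (horizontal distance between jar and scale_plate below 0.015 m and z of jar in the frame of scale between 0.018 and 0.03 m and angle between each of jar, timer, thermometer's own z axis and vertical below 0.12 rad and y of timer in the frame of scale between -0.155 and -0.125 m and x of timer in the frame of scale between -0.015 and 0.015 m and height (world z) of timer between -0.004 and 0.005 m and y of fork in the frame of bowl between 0.105 and 0.135 m and x of fork in the frame of bowl between -0.015 and 0.015 m and height (world z) of fork between -0.004 and 0.006 m and angle between the x axis of each of fork, thermometer and the x axis of bowl, either way round below 0.2 rad and x of fork_tines in the frame of bowl above 0.05 m and angle between fork's own z axis and vertical below 0.15 rad and y of thermometer in the frame of bowl between -0.148 and -0.118 m and x of thermometer in the frame of bowl between -0.015 and 0.015 m and height (world z) of thermometer between -0.004 and 0.005 m and linear speed of each of jar, timer, fork, thermometer below 0.02 m/s and angular speed of each of jar, timer, fork, thermometer below 0.2 rad/s); the robot touches nothing.
It fails at once if the blade case is disturbed (moved more than 2 cm) (distance of knife_case from where it was at the start of the episode above 0.02 m).
It fails at once if the domed lid is disturbed (moved more than 2 cm) (distance of dome from where it was at the start of the episode above 0.02 m).
It also fails if it takes over 120 s, if anything falls off the work surface, if the arm or the gripper's body presses on something with over 40 N, if the wrist force passes 120 N, or if a joint passes its speed limit or range.

## Robot

A 6-joint arm with a two-finger parallel gripper is mounted at the origin on a cart in front of the work surface, level with it; the furniture and walls round the work are solid. World frame = base frame: x ahead of the robot, y to its left, z up, the work surface at z = 0. Lengths are in m, angles in rad, forces in N, time in s.
With the tool pointing down it reaches from about 0.15 to 0.775 m from the base axis. Payload 6.1 kg.
Tool frame: the origin (TCP) lies midway between the tips of the shut fingers; the grasp point (between the pads) lies 19 mm behind it (arm.grip_point_offset is the z of the grasp point in the tool frame, in m); z points along the fingers, y is the direction in which the jaws open and shut (so a half turn about z gives the same grasp; the last joint's range is limited). The gripper opens to 85 mm and grips with 20 to 120 N. Pads are 22 mm wide; open, the fingers measure 114 mm over their backs; the gripper's body (76 mm by 85 mm) begins 54 mm behind the grasp point. The pads swing forward as they close: fully open they stand 13 mm farther back than shut.
Start: joints at [1.272, 0.126, -0.04, 1.405, 0, 1.571], TCP at [0.155, 0.502, 0.196] pointing down, gripper open.
Joint ranges: [-2.72, 2.72], [-0.95, 1.95], [-1.27, 1.35], [-1.78, 2.02], [-1.46, 1.47], [-3.14, 3.14]. Speed limits (rad/s): [2.39, 2.39, 3.01, 3.14, 3.14, 3.14].

## Interface

Orientations are given as a unit quaternion [w, x, y, z].
In Python, from workcell import monitor, eyes, job, finder, arm gives the robot as it stands. The module is installed in compiled form; this text tells all that it offers.
- The arm moves only by the shell command python3 -m jog 'ROWS' [FORCE]. ROWS is JSON, a list of rows, each a list of 3 entries, a list of its own where there are three numbers: the shift along the tool's x, y, z in cm, then the turn, a rotation vector about the tool's x, y, z in degrees, then the closure in counts, from 0 (fully open) to 255 (shut). In form: [[[x, y, z], [wx, wy, wz], jaw], ...]. A call has 1 to 5 rows; each row is the pose to reach, as a shift and turn from the pose commanded when the call began, along the tool's axes at that moment; what a row does not reach only later rows make up. A row lasts 1/8 s, in which the tool goes at most 62.5 mm and 10.7 degrees, less where a joint would pass 70% of its speed; a pose out of reach is approached as far as the arm can. A call with a gripper value outside its range is refused whole. The fingers move at their own pace and stop on an object; FORCE is the grip in N (left out, the last holds). Time passes only in rows, so rows that repeat a pose let the fingers close. It gives the time, the measured TCP pose, the force and the opening at its end, in the units of the state.
- monitor.state(): the state, without advancing time (a new reading comes with each control period).
- eyes.read_camera(name): name is "side" or "top" or "wrist"; returns a dict with "image" (384x512x3 uint8, red, green, blue), "z_map" (384x512 float32, m along the optical axis (not along the pixel's ray), 0 where there is no reading), "intrinsics" (3x3 intrinsics, pixels), "extrinsics" (4x4, takes a point from world to camera coordinates); the wrist camera has in their place "hand_eye" (4x4, takes a point from camera to tool coordinates, whose origin is the TCP and whose axes are the flange's). Camera axes: x right, y up, looking along -z (the intrinsics and any distortion apply to the point x, -y, -z); pixel columns grow to the right and rows downward; lengths in m; the calibration is good to about 2 mm. A picture is of the moment at which its call begins: read the wrist's pose just before it.
- job.job_done(): hands the job in, once; it reports no verdict.
Trained networks look in a picture, given as the dict that the camera call returned (one of the last four; its "shot" number tells which), for a name from the list of things; names that differ only in an ending like _2 or _b are one class to them, and where a whole thing is asked for, a point or a joint stands for the part that bears it (a point fixed in the world has none). Each returns a list of dicts, best first, with "conf" (0 to 1); they miss things now and then, are a little off and sometimes report something else, mostly with a low value. They report only what shows in the picture. A call takes as long as a camera call. They do not tell look-alikes from the thing itself.
- finder.boxes_of(picture, label): "xyz" ([x, y, z] in m, in world coordinates, good to about 4 mm: the middle of the surface that is visible of it).
- finder.place_of(picture, label): "xyz" ([x, y, z] in m, in world coordinates, good to about 4 mm: a listed point, or the origin of a listed thing).
The state is a dict: "t": time; "qpos": joint angles; "joint_velocities": joint speeds; "effort": joint torques, N m; "eef_pos": TCP position; "tcp_rot": TCP orientation; "ft_force": force on the tool from outside, world axes, zero at the start; "ft_torque": the same for the moment, N m; "opening": finger opening in m.
Only numpy, scipy, OpenCV 4.12 (cv2) and the standard library are available. Lean on these libraries where they do the work, as an engineer would, in place of code of your own. Each camera call takes 0.05 s, during which the arm holds its last target.

## Working session

There is one attempt and no reset: what is moved stays moved. The work goes in short steps, Python scripts to look and compute and a shell command to move; the robot and the scene stay as the last step left them, time stands still between calls to the robot, and variables do not carry over. Pictures are saved under pics/ and viewed, and the job is handed in when it is done.

```bash
mkdir -p pics
python3 - <<'E'
from workcell import monitor, eyes, job, finder, arm
import cv2
s=monitor.state();print(s)
print(arm.grip_point_offset)
for n in ["top","side","wrist"]:
    p=eyes.read_camera(n)
    cv2.imwrite(f"pics/a_{n}.png",p["image"][:,:,::-1])
    for k in p:
        if k not in("image","z_map"):print(n,k,p[k])
    if n!="wrist":
        for l in ["scale","scale_plate","bowl","jar","timer","fork","fork_tines","thermometer","knife_case","dome"]:
            print(n,l,[(r["xyz"],r["conf"]) for r in finder.place_of(p,l)])
E
```

```text
{'t': 0.0, 'qpos': array([ 1.27202650e+00,  1.26388349e-01, -4.06087373e-02,  1.40543722e+00,
        3.32128265e-06,  1.57082876e+00]), 'joint_velocities': array([ 0.00168967, -0.00015579, -0.0006153 , -0.00057409, -0.0008707 ,
       -0.00239275]), 'effort': array([ 1.46344995e-03, -4.35919261e+01,  3.52920520e+01,  1.74154749e-02,
        1.53200822e-04,  1.43928858e-06]), 'eef_pos': array([0.1543881 , 0.50128189, 0.19532383]), 'tcp_rot': array([-1.23519019e-04,  1.48845915e-01,  9.88860062e-01, -8.09622167e-04]), 'ft_force': array([0.39378428, 1.35164949, 0.90335351]), 'ft_torque': array([0.06700326, 0.04308646, 0.029984  ]), 'opening': 0.08564874744412236}
-0.0187
top intrinsics [[469.56462049   0.         257.27210642]
 [  0.         469.56462049 190.84616003]
 [  0.           0.           1.        ]]
top extrinsics [[-0.01438237 -0.99977971 -0.01528674 -0.00990681]
 [ 0.99615615 -0.01564804  0.08618624 -0.55872112]
 [-0.08640647 -0.01398842  0.99616176 -1.50746827]
 [ 0.          0.          0.          1.        ]]
top shot 1
top scale [([0.6296, 0.1853, -0.0006], 0.69)]
top
[... 1159 characters left out ...]
.0006], 0.54)]
side fork [([0.419, -0.3431, -0.0048], 0.54)]
side fork_tines [([0.4066, -0.259, 0.0046], 0.53)]
side thermometer [([0.4371, 0.1211, 0.0004], 0.8)]
side knife_case [([0.7894, 0.0271, 0.0024], 0.92)]
side dome [([0.6229, -0.4951, 0.0002], 0.48)]
wrist intrinsics [[287.78481831   0.         254.49675628]
 [  0.         287.78481831 194.78449478]
 [  0.           0.           1.        ]]
wrist hand_eye [[-2.47876420e-04  9.52732621e-01  3.03809959e-01  7.87577694e-02]
 [ 9.99999939e-01  3.10593807e-04 -1.58113469e-04  2.63636012e-04]
 [-2.45001352e-04  3.03809901e-01 -9.52732640e-01 -1.78265396e-01]
 [ 0.00000000e+00  0.00000000e+00  0.00000000e+00  1.00000000e+00]]
wrist shot 3
```

View pics/a_top.png

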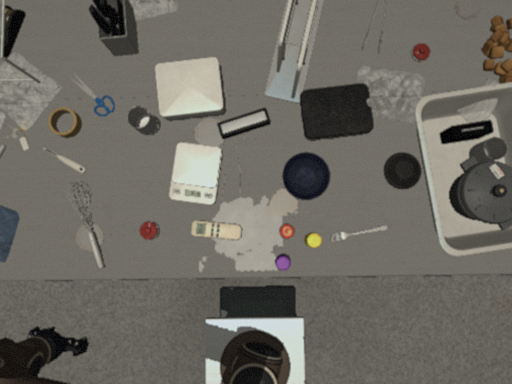

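View pics/a_side.png

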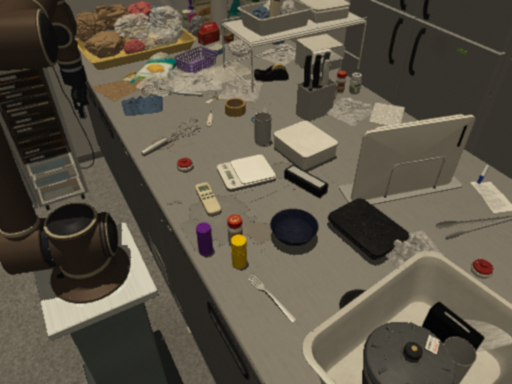

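The top view shows the scale at about (196,172) and the bowl at (306,176). The timer is at (149,231), the thermometer at (216,230), the red jar at (287,231), and the fork at (360,233) with its tines to the left. Next I measure shapes from the depth maps.

```bash
cat > h.py <<'E'
import numpy as np, cv2
from scipy.spatial.transform import Rotation as R
from workcell import monitor, eyes, job, finder, arm
LBL=["scale","scale_plate","bowl","jar","timer","fork","fork_tines","thermometer","knife_case","dome"]
def T_wc(p):  # camera->world
    if "extrinsics" in p: return np.linalg.inv(p["extrinsics"])
    s=monitor.state(); T=np.eye(4); q=s["tcp_rot"]
    T[:3,:3]=R.from_quat([q[1],q[2],q[3],q[0]]).as_matrix(); T[:3,3]=s["eef_pos"]
    return T@p["hand_eye"]
def cloud(p,T=None):
    if T is None: T=T_wc(p)
    z=p["z_map"]; K=p["intrinsics"]; v,u=np.mgrid[:z.shape[0],:z.shape[1]]
    X=np.stack([(u-K[0,2])/K[0,0]*z,-(v-K[1,2])/K[1,1]*z,-z],-1)
    W=X@T[:3,:3].T+T[:3,3]; W[z==0]=np.nan
    return W
def yaw():
    s=monitor.state();q=s["tcp_rot"];M=R.from_quat([q[1],q[2],q[3],q[0]]).as_matrix()
    return s,M
def to_tool(dw):
    s,M=yaw(); return M.T@np.asarray(dw)*100
def shot(n):
    s,M=yaw(); p=eyes.read_camera(n)
    if n=="wrist":
        T=np.eye(4);T[:3,:3]=M;T[:3,3]=s["eef_pos"];T=T@p["hand_eye"]
    else: T=np.linalg.inv(p["extrinsics"])
    return p,cloud(p,T),T
def save(p,f,k=1): cv2.imwrite("pics/"+f,cv2.resize(p["image"][:,:,::-1],None,fx=k,fy=k))
def crop(W,img,x0,x1,y0,y1,z0,z1,rgb=None):
    m=(W[...,0]>x0)&(W[...,0]<x1)&(W[...,1]>y0)&(W[...,1]<y1)&(W[...,2]>z0)&(W[...,2]<z1)
    if rgb is not None: m&=rgb(img.astype(int))
    return m
def rect(W,m):
    return cv2.minAreaRect(W[m][:,:2].astype(np.float32)*1000)
E
python3 - <<'E'
from h import *
for n in ["top","side"]:
    p,W,T=shot(n); I=p["image"]
    m=crop(W,I,.3,.8,-.2,.0,-.02,.01); t=W[m]; print(n,"table z",np.median(t[:,2]),t[:,2].std())
    bri=lambda i:i.min(-1)>110
    m=crop(W,I,.5,.75,.05,.3,.01,.06);print("scale",m.sum(),rect(W,m),np.median(W[m][:,2]))
    m=crop(W,I,.35,.52,.0,.24,.008,.06);print("therm",m.sum(),rect(W,m),np.median(W[m][:,2]))
    m=crop(W,I,.35,.52,.28,.41,.008,.06);print("timer",m.sum(),rect(W,m),np.median(W[m][:,2]))
    m=crop(W,I,.45,.75,-.3,-.07,.04,.06);print("bowl",m.sum(),cv2.minEnclosingCircle(W[m][:,:2].astype(np.float32)*1000))
    m=crop(W,I,.38,.5,-.16,-.05,.09,.12);print("jar",m.sum(),rect(W,m),np.median(W[m][:,2]))
    m=crop(W,I,.35,.5,-.46,-.215,.004,.03);print("fork z",m.sum(),rect(W,m))
    m=crop(W,I,.35,.5,-.46,-.215,-.03,.03,lambda i:i.min(-1)>115);print("fork c",m.sum(),rect(W,m))
    if n=="top":
        cv2.imwrite("pics/b_top.png",cv2.resize(I[130:270,130:400,::-1],None,fx=2.9,fy=2.9,interpolation=2))
E
```

```text
top table z 0.00015151301026072872 0.003656371695861061
scale 2753 ((635.8518676757812, 164.4090118408203), (203.77015686035156, 244.425537109375), 85.21122741699219) 0.02132246070395838
therm 835 ((435.2369384765625, 122.31241607666016), (236.1387481689453, 166.33714294433594), 89.20552062988281) 0.019474449753541734
timer 306 ((449.9151306152344, 346.5701904296875), (115.32717895507812, 131.12803649902344), 89.2151107788086) 0.027145115978567724
bowl 594 ((645.5449829101562, -212.76568603515625), 131.36215209960938)
jar 168 ((428.1641845703125, -109.084228515625), (43.64710235595703, 39.82253646850586), 89.43492889404297) 0.10615538470633334
fork z 522 ((424.85479736328125, -337.5057067871094), (244.76271057128906, 149.79010009765625), 89.9373550415039)
fork c 245 ((418.939208984375, -348.71484375), (27.90941619873047, 189.0017852783203), 8.677212715148926)
side table z 0.001719776446082788 0.0024152471613075426
scale 1411 ((646.0899658203125, 169.5852813720703), (183.6676025390625, 250.10337829589844), 77.7754135131836) 0.023227473292869782
therm 473 ((438.6584777832031, 117.5643310546875), (104.53520202636719, 162.00534057617188), 15.805109024047852) 0.021055688908103498
timer 173 ((434.6912536621094, 347.3956298828125), (86.31474304199219, 119.0900650024414), 78.01376342773438) 0.02716669679164374
bowl 566 ((649.5181274414062, -207.38829040527344), 131.9178466796875)
jar 175 ((429.5782165527344, -109.74249267578125), (45.52033996582031, 42.278541564941406), 21.809568405151367) 0.10671619406959099
fork z 521 ((424.5337219238281, -338.3616027832031), (149.49838256835938, 242.46133422851562), 0.36566874384880066)
fork c 245 ((423.1755676269531, -341.6311950683594), (26.385501861572266, 195.5464630126953), 10.398375511169434)
```

View pics/b_top.png

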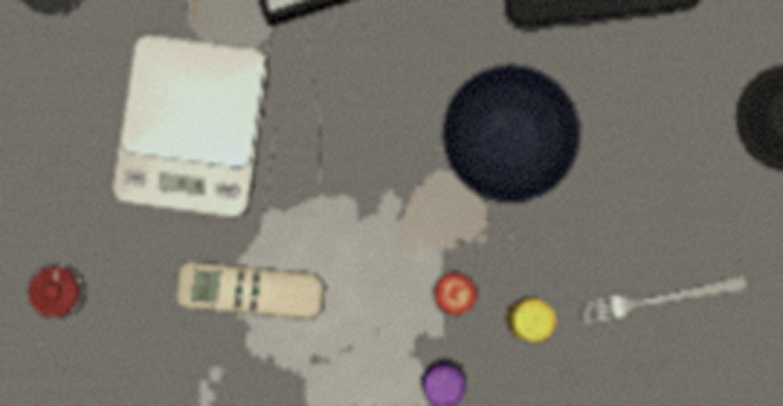

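```bash
cat >> h.py <<'E'
def onplane(p,T,mask,h):
    v,u=np.nonzero(mask); K=p["intrinsics"]
    d=np.stack([(u-K[0,2])/K[0,0],-(v-K[1,2])/K[1,1],-np.ones(len(u))],-1)@T[:3,:3].T
    o=T[:3,3]; s=(h-o[2])/d[:,2]; return (o+d*s[:,None])[:,:2]
def comp(mask,seed=None):
    n,l,st,c=cv2.connectedComponentsWithStats(mask.astype(np.uint8))
    k=1+np.argmax(st[1:,4]); return l==k
def R2(P): return cv2.minAreaRect((P*1000).astype(np.float32))
E
python3 - <<'E'
from h import *
for n in ["top","side"]:
    p,W,T=shot(n); I=p["image"].astype(int); hsv=cv2.cvtColor(p["image"],cv2.COLOR_RGB2HSV).astype(int)
    G=(W[...,0],W[...,1])
    def box(x0,x1,y0,y1): return (G[0]>x0)&(G[0]<x1)&(G[1]>y0)&(G[1]<y1)
    m=comp(box(.48,.76,.07,.31)&(I.min(-1)>150)); 
    print(n,"scale",m.sum(),R2(onplane(p,T,m,.02)))
    m=comp(box(.38,.49,.02,.22)&(I[...,0]-I[...,2]>30)&(I[...,0]>130)); print("therm",m.sum(),R2(onplane(p,T,m,.018)))
    m=comp(box(.36,.52,.27,.42)&(hsv[...,1]>100)&(I[...,0]-I[...,1]>30)); print("timer",m.sum(),R2(onplane(p,T,m,.030)))
    m=comp(box(.45,.76,-.3,-.05)&(I[...,2]-I[...,0]>8)&(I[...,0]<60)); print("bowl",m.sum(),R2(onplane(p,T,m,.053)))
    m=comp(box(.36,.5,-.46,-.2)&(I.min(-1)>115)); P=onplane(p,T,m,.008);r=R2(P);print("fork",m.sum(),r)
E
```

```text
top scale 2454 ((622.6834716796875, 184.6531219482422), (150.94876098632812, 192.7746124267578), 81.24688720703125)
therm 309 ((429.1222229003906, 74.67247009277344), (71.93266296386719, 47.38671875), 83.51490783691406)
timer 231 ((436.385986328125, 337.1382141113281), (52.29961013793945, 51.619319915771484), 89.18789672851562)
bowl 1414 ((603.1937255859375, -175.3477783203125), (140.60906982421875, 145.1182861328125), 89.11354064941406)
fork 249 ((418.5954895019531, -347.1573791503906), (27.146455764770508, 187.18060302734375), 8.60488224029541)
side scale 1037 ((624.5892333984375, 188.18377685546875), (153.2171630859375, 190.06411743164062), 82.48155212402344)
therm 409 ((438.5007019042969, 120.78999328613281), (163.89678955078125, 56.54199981689453), 85.4133529663086)
timer 115 ((436.2791442871094, 335.4325866699219), (51.03227996826172, 55.10076141357422), 61.1141242980957)
bowl 582 ((613.514404296875, -165.23324584960938), (119.14431762695312, 140.94821166992188), 43.69939422607422)
fork 244 ((420.5339050292969, -348.84033203125), (22.84217643737793, 188.6202850341797), 9.577218055725098)
```

```bash
python3 -m jog '[[[-31.8,-7.2,0],[0,0,73],0],[[-31.8,-7.2,0],[0,0,73],0],[[-31.8,-7.2,0],[0,0,73],0],[[-31.8,-7.2,0],[0,0,73],0],[[-31.8,-7.2,0],[0,0,73],0]]' 40; python3 -c "
from h import *
s,M=yaw();print(s['qpos'],M)"
```

```text
t: 1.98
eef_pos: [0.4272, 0.3449, 0.1963]
tcp_rot: [0.0, 0.582, 0.813, 0.0]
ft_force: [-0.1, 0.6, -0.6]
opening: 0.0856
[6.79083914e-01 1.71019424e-01 1.38308610e-02 1.41291917e+00
 1.75641274e-04 1.92158355e+00] [[-3.22431295e-01  9.46592773e-01  4.25508620e-04]
 [ 9.46592784e-01  3.22431043e-01  5.69165085e-04]
 [ 4.01570369e-04  5.86300024e-04 -9.99999747e-01]]
```

```bash
cat >> h.py <<'E'
def circ(P):
    # robust circle centre: hull fit
    h=cv2.convexHull((P*1000).astype(np.float32)); return cv2.minEnclosingCircle(h), R2(P)
E
python3 - <<'E'
from h import *
p,W,T=shot("wrist"); save(p,"c1.png")
I=p["image"].astype(int)
m=comp((I[...,0]-I[...,1]>50)&(W[...,2]>.015)&(W[...,2]<.06)); P=W[m]
print(m.sum(),np.nanmax(P[:,2]),np.nanmedian(P,0),circ(onplane(p,T,m,.034)))
for r in finder.place_of(p,"timer"):print(r)
E
```

```text
113 0.029686146454900753 [0.42551676 0.36380995 0.02729754] (((425.74951171875, 362.08453369140625), 15.476045608520508), ((424.72528076171875, 363.9513244628906), (30.792640686035156, 7.394355773925781), 28.752038955688477))
{'xyz': [0.44, 0.3388, -0.0027], 'conf': 0.93}
```

View pics/c1.png

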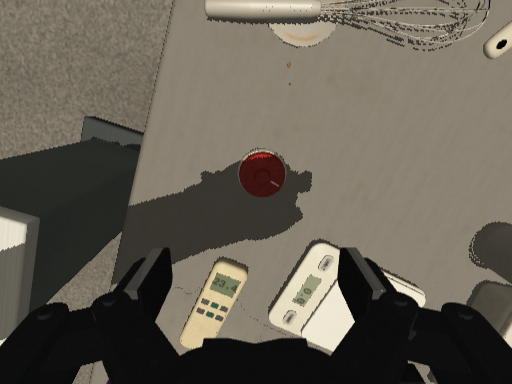

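The wrist view shows the timer's red top at about (262,174), partly in shadow. I'll relax the threshold.

Run:
```python
from h import *
p,W,T=shot("wrist")
hsv=cv2.cvtColor(p["image"],cv2.COLOR_RGB2HSV).astype(int)
m=(hsv[...,1]>120)&((hsv[...,0]<10)|(hsv[...,0]>170)); m[:140]=0;m[210:]=0;m[:,:220]=0;m[:,310:]=0
m=comp(m);P=W[m]
print(m.sum(),np.nanpercentile(P[:,2],[5,50,95]),circ(onplane(p,T,m,.034)),circ(onplane(p,T,m,.03)))
```

```text
1617 [0.02615814 0.02827668 0.03641899] (((436.49102783203125, 343.48541259765625), 28.183963775634766), ((436.8177185058594, 343.4704895019531), (54.61231231689453, 54.49396514892578), 18.582080841064453)) (((436.87322998046875, 342.61492919921875), 28.51584815979004), ((437.2037353515625, 342.5997619628906), (55.255455017089844, 55.13570022583008), 18.582061767578125))
```

```bash
python3 -m jog '[[[-0.6,0.95,0],[0,0,10],0],[[-0.6,0.95,5],[0,0,19],0],[[-0.6,0.95,11],[0,0,19],0],[[-0.6,0.95,16],[0,0,19],0],[[-0.6,0.95,19.2],[0,0,19],0]]'; python3 -m jog '[[[0,0,0],[0,0,0],90],[[0,0,0],[0,0,0],150],[[0,0,0],[0,0,0],150],[[0,0,0],[0,0,0],150],[[0,0,0],[0,0,0],150]]' 40; python3 -c "
from h import *
s,M=yaw();print(M)"
```

```text
t: 2.75
eef_pos: [0.434, 0.3435, 0.0016]
tcp_rot: [-0.0, 0.705, 0.709, -0.001]
ft_force: [0.6, -0.1, 0.5]
opening: 0.0855
t: 3.38
eef_pos: [0.4368, 0.3437, 0.0048]
tcp_rot: [0.0, 0.706, 0.708, 0.001]
ft_force: [0.4, -0.3, -0.3]
opening: 0.0349
[[-2.86603913e-03  9.99995446e-01  9.44887476e-04]
 [ 9.99995638e-01  2.86536299e-03  7.16150731e-04]
 [ 7.13440025e-04  9.46935870e-04 -9.99999297e-01]]
```

Run:
```python
from h import *
p,W,T=shot("wrist"); save(p,"c2.png")
p,W,T=shot("side"); cv2.imwrite("pics/c2s.png",cv2.resize(p["image"][60:260,100:300,::-1],None,fx=3,fy=3))
print(monitor.state()["opening"])
```

```text
0.035406689592000835
```

View pics/c2.png

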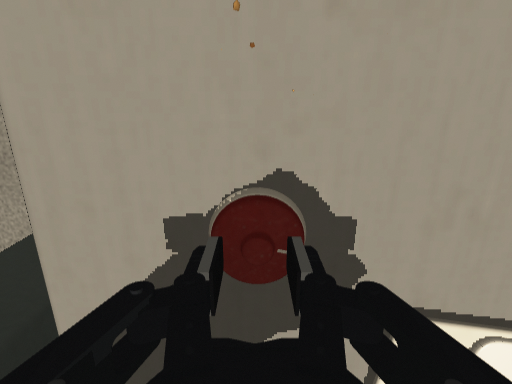

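View pics/c2s.png

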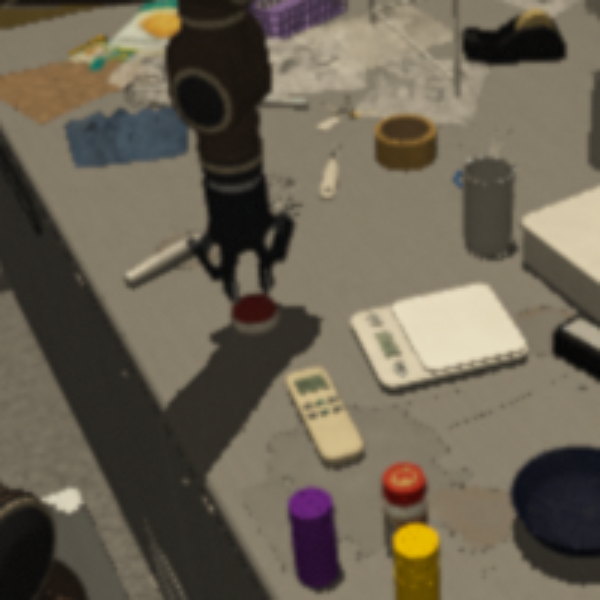

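Run:
```python
from h import *
p,W,T=shot("side"); E=p["extrinsics"];K=p["intrinsics"]
def pr(x): c=E[:3,:3]@x+E[:3,3]; return K[0,0]*c[0]/-c[2]+K[0,2], K[1,1]*c[1]/c[2]+K[1,2]
for x in ([.437,.344,.005],[.437,.344,.036],[.437,.344,.05],[.438,.342,0]): print(x,pr(np.array(x)))
for (u,v) in [(183,152),(183,155),(183,157),(179,153),(188,154),(185,162),(185,165)]: print(u,v,W[v,u])
p,W,T=shot("wrist")
for (u,v) in [(205,260),(215,245),(298,250),(295,240),(260,235),(260,215),(215,235),(220,200),(257,187)]: print(u,v,W[v,u])
```

```text
[0.437, 0.344, 0.005] (np.float64(184.02206711471385), np.float64(165.90232658298714))
[0.437, 0.344, 0.036] (np.float64(183.1528879032026), np.float64(159.47040534440285))
[0.437, 0.344, 0.05] (np.float64(182.7532246055736), np.float64(156.5128992072817))
[0.438, 0.342, 0] (np.float64(184.59520672355717), np.float64(167.12349749024474))
183 152 [0.46987506 0.43726256 0.00145715]
183 155 [ 0.46333945  0.42187417 -0.00148632]
183 157 [0.45733623 0.40634993 0.00060486]
179 153 [4.53526989e-01 4.39953883e-01 4.50503742e-04]
188 154 [0.45716255 0.33864625 0.05813516]
185 162 [0.43801984 0.32848732 0.03370411]
185 165 [0.43157264 0.31311707 0.03193769]
205 260 [0.41336113 0.35439613 0.06791312]
215 245 [0.41619077 0.35510687 0.05487632]
298 250 [0.45622642 0.35568186 0.06082048]
295 240 [0.45638616 0.35511444 0.0492553 ]
260 235 [0.43881323 0.35017172 0.03318266]
260 215 [0.43880244 0.36073602 0.02897066]
215 235 [0.41230019 0.3473409  0.02741754]
220 200 [4.12584848e-01 3.60001309e-01 2.08781749e-04]
257 187 [0.43715593 0.37280429 0.01299306]
```

Run:
```python
from h import *
p,W,T=shot("wrist")
cv2.imwrite("pics/c3.png",cv2.resize(p["image"][180:310,170:345,::-1],None,fx=4,fy=4))
for v in range(225,300,5): print(v, W[v,213].round(3), W[v,297].round(3))
s=monitor.state();print(s['eef_pos'],s['ft_force'],s['opening'],s['qpos'])
```

```text
225 [0.41  0.351 0.022] [0.46  0.354 0.028]
230 [0.411 0.35  0.026] [0.46  0.351 0.029]
235 [0.411 0.347 0.026] [0.461 0.348 0.028]
240 [0.414 0.355 0.049] [0.457 0.355 0.048]
245 [0.415 0.355 0.055] [0.457 0.355 0.054]
250 [0.416 0.355 0.059] [0.456 0.355 0.06 ]
255 [0.417 0.355 0.065] [0.455 0.355 0.065]
260 [0.417 0.355 0.069] [0.455 0.355 0.069]
265 [0.418 0.356 0.075] [0.454 0.355 0.073]
270 [0.418 0.354 0.076] [0.453 0.355 0.077]
275 [0.418 0.353 0.077] [0.453 0.353 0.078]
280 [0.418 0.35  0.077] [0.453 0.351 0.078]
285 [0.418 0.348 0.078] [0.453 0.349 0.079]
290 [0.418 0.346 0.079] [0.454 0.346 0.078]
295 [0.418 0.344 0.078] [0.454 0.344 0.078]
[0.43647511 0.3434295  0.00409935] [0.04519699 0.51368006 0.35646604] 0.03470031277593304 [ 6.66666828e-01  2.50951528e-01 -3.16160453e-01  1.00373670e+00
 -1.88813756e-05  2.23475207e+00]
```

View pics/c3.png

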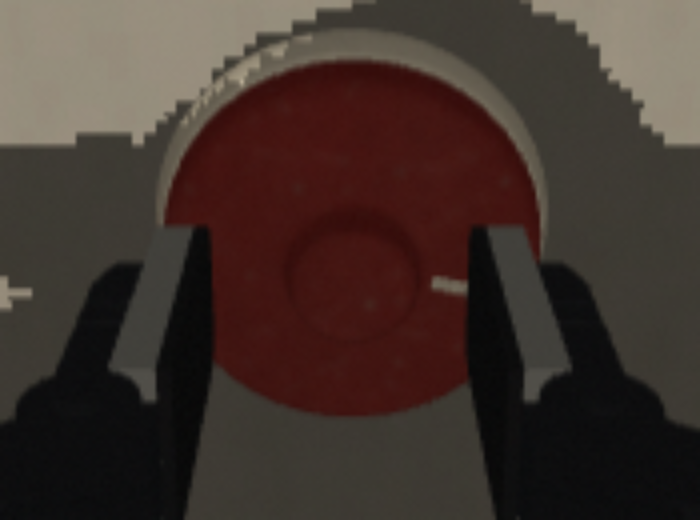

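The fingers closed to 35 mm above the timer. Both cameras put the tips at z≈0.047 while the reported TCP is at 0.005, so the real tips sit about 4 cm behind the stated TCP. I'll open and go down in small steps, checking the force and the picture.

```bash
python3 -m jog '[[[0,0,0],[0,0,0],0],[[0,0,0],[0,0,0],0],[[0,0,0],[0,0,0],0],[[0.0,0.1,0.5],[0,0,0],0],[[0,0.1,1],[0,0,0],0]]'
python3 - <<'E'
from h import *
p,W,T=shot("wrist"); save(p,"c4.png")
p,W,T=shot("side"); cv2.imwrite("pics/c4s.png",cv2.resize(p["image"][100:200,130:230,::-1],None,fx=5,fy=5))
E
```

```text
t: 4.25
eef_pos: [0.4375, 0.3435, -0.0064]
tcp_rot: [-0.0, 0.706, 0.708, -0.0]
ft_force: [0.2, -0.7, 0.8]
opening: 0.0856
```

View pics/c4.png

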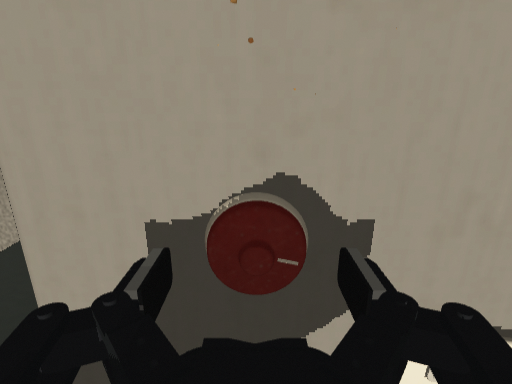

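View pics/c4s.png

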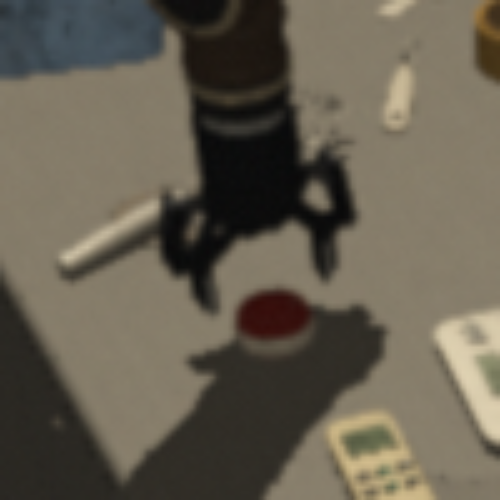

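The gripper hangs clearly above the timer, with its tips at (170,250) and (340,250) in the wrist view. I'll measure the tip height here.

Run:
```python
from h import *
p,W,T=shot("wrist")
Ti=np.linalg.inv(T); s,M=yaw()
V=(W-s['eef_pos'])@M
a=V[235:300,120:390].reshape(-1,3)
ok=(a[:,2]<-.03)&(a[:,2]>-.12); a=a[ok]
print("max tool z of gripper pts",np.sort(a[:,2])[-10:])
for v in range(246,300,6): print(v,V[v,158].round(3),V[v,355].round(3))
p,W,T=shot("side")
for (u,v) in [(130+210//5,100+305//5),(130+205//5,100+300//5),(130+325//5,100+275//5),(130+322//5,100+268//5)]: print(W[v,u])
```

```text
max tool z of gripper pts [-0.0316803  -0.03163223 -0.03160148 -0.03159877 -0.0312527  -0.03100058
 -0.03078551 -0.03056386 -0.0303463  -0.03024159]
246 [-0.012 -0.065 -0.007] [-0.012  0.066 -0.006]
252 [ 0.012 -0.046 -0.058] [ 0.011  0.046 -0.057]
258 [ 0.011 -0.045 -0.063] [ 0.011  0.045 -0.062]
264 [ 0.011 -0.043 -0.067] [ 0.011  0.043 -0.067]
270 [ 0.008 -0.044 -0.067] [ 0.011  0.042 -0.072]
276 [ 0.006 -0.044 -0.068] [ 0.008  0.042 -0.072]
282 [ 0.003 -0.044 -0.069] [ 0.006  0.042 -0.073]
288 [ 0.    -0.044 -0.069] [ 0.004  0.041 -0.074]
294 [-0.002 -0.044 -0.07 ] [ 0.002  0.041 -0.075]
[0.38987256 0.33320235 0.0527218 ]
[0.38709785 0.33467159 0.05742372]
[0.48209855 0.33156409 0.04921623]
[0.48084518 0.33683572 0.05574519]
```

Open tips are 55 mm behind the reported TCP and half-shut tips are 42 mm behind. I'll use "real shut tip = TCP + 40 mm up" from now on. Now down to the timer.

```bash
python3 -m jog '[[[0,0,0.6],[0,0,0],0],[[0,0,1.2],[0,0,0],0],[[0,0,1.8],[0,0,0],0],[[0,0,2.4],[0,0,0],0],[[0,0,2.4],[0,0,0],0]]'; python3 -m jog '[[[0,0,0],[0,0,0],60],[[0,0,0],[0,0,0],120],[[0,0,0],[0,0,0],120],[[0,0,0],[0,0,0],120],[[0,0,0],[0,0,0],120]]' 30
```

```text
t: 5.08
eef_pos: [0.437, 0.3432, -0.0306]
tcp_rot: [-0.0, 0.706, 0.708, -0.001]
ft_force: [-0.6, -0.0, 0.7]
opening: 0.0854
t: 5.7
eef_pos: [0.4376, 0.3437, -0.029]
tcp_rot: [-0.0, 0.706, 0.708, 0.0]
ft_force: [-2.7, -0.9, 5.0]
opening: 0.0602
```

```bash
python3 -m jog '[[[0,0,-1],[0,0,0],120],[[0,0,-4],[0,0,0],120],[[0,0,-8],[0,0,0],120],[[0,0,-12],[0,0,0],120],[[0,0,-12],[0,0,0],120]]'
python3 - <<'E'
from h import *
p,W,T=shot("wrist"); save(p,"c5.png")
E
```

```text
t: 6.32
eef_pos: [0.4395, 0.3451, 0.0943]
tcp_rot: [0.0, 0.706, 0.708, 0.003]
ft_force: [0.6, -0.1, -0.6]
opening: 0.0594
```

View pics/c5.png

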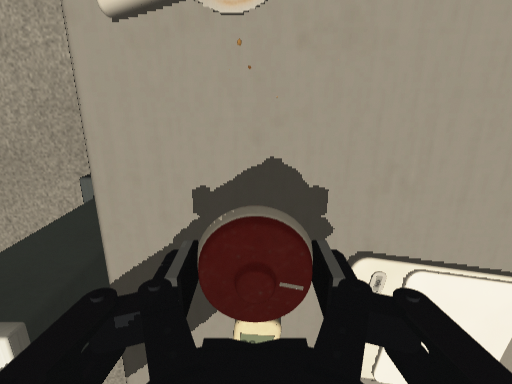

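The timer is held at 59 mm opening. Next I carry it to the right of the scale.

```bash
python3 -m jog '[[[-29.4,16.8,0],[0,0,0],120],[[-29.4,16.8,0],[0,0,0],120],[[-29.4,16.8,0],[0,0,0],120],[[-29.4,16.8,0],[0,0,0],120],[[-29.4,16.8,0],[0,0,0],120]]';  python3 - <<'E'
from h import *
p,W,T=shot("wrist"); save(p,"c6.png")
print(monitor.state()['eef_pos'])
I=p["image"].astype(int)
m=comp((W[...,2]>.010)&(W[...,2]<.035)&(I.min(-1)>100)); print("scale",m.sum(),R2(onplane(p,T,m,.022)))
for l in ["scale","scale_plate"]:
  for r in finder.place_of(p,l):print(l,r)
E
```

```text
t: 7.0
eef_pos: [0.5932, 0.0707, 0.0886]
tcp_rot: [-0.001, 0.706, 0.708, -0.001]
ft_force: [1.7, 0.9, 0.1]
opening: 0.0597
[0.59654355 0.06418289 0.08825695]
scale 35606 ((621.3690795898438, 173.7837677001953), (124.80111694335938, 189.53182983398438), 81.4425277709961)
scale {'xyz': [0.6258, 0.1881, -0.0039], 'conf': 0.64}
scale_plate {'xyz': [0.6523, 0.1832, 0.024], 'conf': 0.96}
scale_plate {'xyz': [0.6274, 0.1874, -0.0019], 'conf': 0.3}
```

View pics/c6.png

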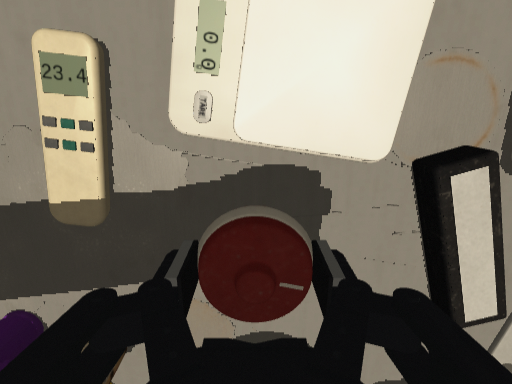

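```bash
python3 -m jog '[[[0,0,0],[0,0,0],120],[[0,0,0],[0,0,0],120]]';  python3 -m jog '[[[0,0,0],[0,0,0],120]]'
```

```text
t: 7.4
eef_pos: [0.5924, 0.0739, 0.0897]
tcp_rot: [-0.0, 0.705, 0.709, -0.0]
ft_force: [-0.0, 1.4, -1.6]
opening: 0.0593
t: 7.52
eef_pos: [0.5928, 0.0739, 0.0901]
tcp_rot: [-0.0, 0.705, 0.709, 0.0]
ft_force: [0.5, -0.3, -1.0]
opening: 0.06
```

```bash
python3 -m jog '[[[-2.3,1.1,3],[0,0,0],120],[[-2.3,1.1,6],[0,0,0],120],[[-2.3,1.1,9],[0,0,0],120],[[-2.3,1.1,11.2],[0,0,0],120],[[-2.3,1.1,11.8],[0,0,0],120]]';  python3 -m jog '[[[0,0,0],[0,0,0],120],[[0,0,0],[0,0,0],120]]'
```

```text
t: 8.15
eef_pos: [0.6027, 0.0504, -0.0291]
tcp_rot: [-0.001, 0.706, 0.709, -0.001]
ft_force: [-11.2, 0.5, 21.2]
opening: 0.06
t: 8.4
eef_pos: [0.6051, 0.05, -0.0268]
tcp_rot: [0.001, 0.706, 0.708, 0.001]
ft_force: [0.6, 0.3, -0.8]
opening: 0.06
```

```bash
python3 -m jog '[[[0,0,0.1],[0,0,0],120],[[0,0,0.2],[0,0,0],60],[[0,0,0.2],[0,0,0],0],[[0,0,0.2],[0,0,0],0],[[0,0,0.2],[0,0,0],0]]';  python3 -m jog '[[[0,0,-4],[0,0,0],0],[[0,0,-9],[0,0,0],0],[[0,0,-14],[0,0,0],0],[[0,0,-18],[0,0,0],0],[[0,0,-18],[0,0,0],0]]'
python3 - <<'E'
from h import *
p,W,T=shot("top");save(p,"c7.png")
I=p["image"].astype(int)
p,W,T=shot("wrist"); save(p,"c7w.png")
hsv=cv2.cvtColor(p["image"],cv2.COLOR_RGB2HSV).astype(int)
m=(hsv[...,1]>120)&((hsv[...,0]<10)|(hsv[...,0]>170))
m=comp(m);print(m.sum(),circ(onplane(p,T,m,.032)))
I=p["image"].astype(int)
m=comp((W[...,2]>.010)&(W[...,2]<.035)&(I.min(-1)>100)); print("scale",m.sum(),R2(onplane(p,T,m,.022)))
for l in ["scale","scale_plate","timer","bowl","thermometer"]:
  for r in finder.place_of(p,l):print(l,r)
E
```

```text
t: 9.02
eef_pos: [0.6044, 0.0496, -0.0299]
tcp_rot: [0.0, 0.706, 0.708, 0.0]
ft_force: [-0.6, -0.5, -0.1]
opening: 0.0857
t: 9.65
eef_pos: [0.6064, 0.0498, 0.1542]
tcp_rot: [0.002, 0.706, 0.708, 0.003]
ft_force: [-0.4, 0.7, -0.2]
opening: 0.0855
2068 (((604.2514038085938, 49.614044189453125), 28.248231887817383), ((603.9053955078125, 50.053321838378906), (54.75125503540039, 55.137474060058594), 0.08016311377286911))
scale 23225 ((621.509521484375, 172.388671875), (123.27405548095703, 190.42874145507812), 81.46852111816406)
scale {'xyz': [0.6253, 0.186, -0.0033], 'conf': 0.66}
scale_plate {'xyz': [0.6529, 0.1854, 0.0211], 'conf': 0.85}
timer {'xyz': [0.6029, 0.0441, -0.0016], 'conf': 0.93}
bowl {'xyz': [0.6077, -0.1706, 0.0002], 'conf': 0.82}
thermometer {'xyz': [0.4395, 0.1158, 0.0005], 'conf': 0.77}
thermometer {'xyz': [0.6062, 0.0457, -0.0032], 'conf': 0.53}
```

View pics/c7w.png

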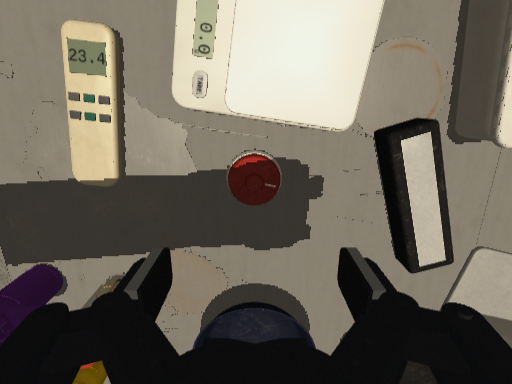

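The timer stands at (0.604, 0.050), as wanted. Now the thermometer, which is in this wrist view at about (92,100).

Run:
```python
from h import *
p,W,T=shot("wrist")
m=(W[...,2]>.008)&(W[...,2]<.04)&(W[...,0]<.49)&(W[...,1]>.01)&(W[...,1]<.25)
m=comp(m);print(m.sum(),np.nanmedian(W[m],0),R2(onplane(p,T,m,.020)))
s,M=yaw();print(s['eef_pos'],M[:,1],s['qpos'])
```

```text
8585 [0.43896396 0.13132954 0.02035638] ((438.2177429199219, 120.92425537109375), (162.67381286621094, 54.09557342529297), 83.64972686767578)
[0.60378743 0.04964416 0.14896345] [ 0.99999394  0.00290236 -0.00192113] [8.20271407e-02 2.84587219e-01 5.37754667e-02 1.34191034e+00
 1.75440102e-05 1.64992095e+00]
```

```bash
python3 -m jog '[[[6.9,-16.5,0],[0,0,5.5],0],[[6.9,-16.5,4],[0,0,5.5],0],[[6.9,-16.5,8],[0,0,5.5],0],[[6.9,-16.5,8],[0,0,5.5],0],[[6.9,-16.5,8],[0,0,5.5],0]]'; python3 -m jog '[[[0,0,0],[0,0,0],0]]'
python3 - <<'E'
from h import *
p,W,T=shot("wrist");save(p,"c8.png")
m=(W[...,2]>.010)&(W[...,2]<.035)&(W[...,0]<.49)&(W[...,1]>.01)&(W[...,1]<.25)
m=comp(m);print(m.sum(),R2(onplane(p,T,m,.020)))
s,M=yaw();print(s['eef_pos'],M[:,1])
E
```

```text
t: 10.68
eef_pos: [0.4372, 0.1182, 0.0689]
tcp_rot: [-0.001, 0.739, 0.674, -0.001]
ft_force: [0.3, -0.8, 0.5]
opening: 0.0855
t: 10.8
eef_pos: [0.4405, 0.1183, 0.071]
tcp_rot: [0.0, 0.739, 0.673, 0.001]
ft_force: [0.7, -0.3, 0.0]
opening: 0.0855
11162 ((435.3604431152344, 122.12701416015625), (161.8939971923828, 50.9593620300293), 83.62796020507812)
[0.44074948 0.11822248 0.07111054] [ 0.99562103 -0.09346293  0.00185828]
```

View pics/c8.png

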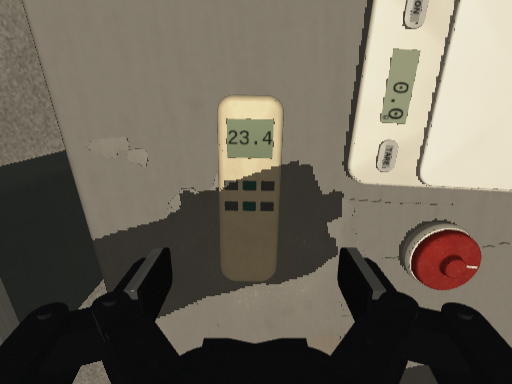

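The thermometer lies centred between the fingers, around column 250. Going down to grip it.

```bash
python3 -m jog '[[[0.2,-0.2,4],[0,0,0],0],[[0.2,-0.2,8],[0,0,0],0],[[0.2,-0.2,10],[0,0,0],0],[[0.2,-0.2,10.7],[0,0,0],0],[[0.2,-0.2,10.7],[0,0,0],0]]'; python3 -m jog '[[[0,0,0],[0,0,0],80],[[0,0,0],[0,0,0],150],[[0,0,0],[0,0,0],150],[[0,0,0],[0,0,0],150],[[0,0,0],[0,0,0],150]]' 40; python3 -m jog '[[[0,0,-2],[0,0,0],150],[[0,0,-6],[0,0,0],150],[[0,0,-11],[0,0,0],150],[[0,0,-15],[0,0,0],150],[[0,0,-15],[0,0,0],150]]'
python3 - <<'E'
from h import *
p,W,T=shot("wrist");save(p,"c9.png")
s,M=yaw();print(s['eef_pos'],M[:,1],s['opening'],s['qpos'])
E
```

```text
t: 11.48
eef_pos: [0.4383, 0.1203, -0.0364]
tcp_rot: [0.0, 0.739, 0.673, 0.0]
ft_force: [0.4, -0.4, 0.2]
opening: 0.0856
t: 12.1
eef_pos: [0.4383, 0.1206, -0.0356]
tcp_rot: [0.001, 0.739, 0.673, 0.001]
ft_force: [-0.9, -0.9, 6.4]
opening: 0.0498
t: 12.72
eef_pos: [0.4396, 0.121, 0.1168]
tcp_rot: [0.002, 0.739, 0.673, 0.003]
ft_force: [-0.3, -0.6, -0.6]
opening: 0.0498
[0.43839384 0.1206862  0.11460991] [ 0.99567099 -0.09288834  0.00332254] 0.049844954871663176 [ 2.68638928e-01  3.58689206e-03 -3.49678913e-01  1.21397897e+00
 -2.09960535e-06  1.93245612e+00]
```

View pics/c9.png

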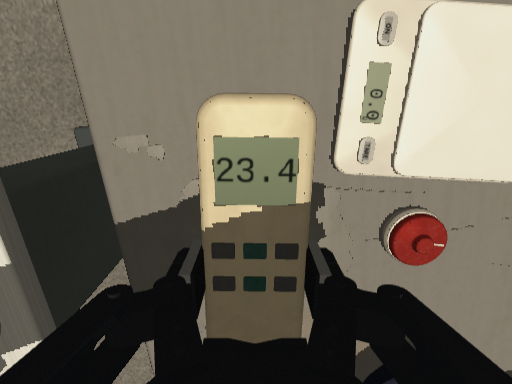

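Held square in the jaws. I'll check how far its middle lies from the grasp along the tool x axis.

Run:
```python
from h import *
p,W,T=shot("wrist");s,M=yaw()
V=(W-s['eef_pos'])@M
for v in (90,93,95,97,100,110,130):print(v,V[v,255].round(4))
for v in (150,):
  for u in (195,199,203,210,300,310,316,320): print(u,V[v,u].round(4))
```

```text
90 [0.0906 0.0009 0.1121]
93 [ 0.0826  0.0002 -0.0521]
95 [ 0.0817  0.0002 -0.0559]
97 [ 0.0809  0.0002 -0.0562]
100 [ 0.0798  0.0001 -0.0569]
110 [ 0.0759  0.0001 -0.0573]
130 [ 0.0678  0.0002 -0.0568]
195 [ 0.0334 -0.0601  0.1127]
199 [ 0.0595 -0.0238 -0.0568]
203 [ 0.0597 -0.0219 -0.0579]
210 [ 0.0596 -0.019  -0.0575]
300 [ 0.0597  0.0192 -0.0581]
310 [ 0.0594  0.0238 -0.0562]
316 [0.0332 0.063  0.1132]
320 [0.0334 0.0668 0.112 ]
```

```bash
python3 -m jog '[[[-40.85,20.4,0],[0,0,84.7],150],[[-40.85,20.4,0],[0,0,84.7],150],[[-40.85,20.4,0],[0,0,84.7],150],[[-40.85,20.4,0],[0,0,84.7],150],[[-40.85,20.4,0],[0,0,84.7],150]]'; python3 -m jog '[[[0,0,0],[0,0,0],150],[[0,0,0],[0,0,0],150]]'
cat >> h.py <<'E'
def go(x,y,z,phi):
    s,M=yaw(); d=np.array([x,y,z])-s['eef_pos']; a=np.degrees(np.arctan2(M[1,1],M[0,1]))
    dphi=(phi-a+180)%360-180
    print("phi",a.round(2),"eef",s['eef_pos'].round(4),"shift cm",(M.T@d*100).round(2),"wz",(-dphi).round(1),"q",s['qpos'].round(2),"open",round(s['opening'],4))
E
python3 - <<'E'
from h import *
go(.605,-.305,.115,-90)
p,W,T=shot("wrist");save(p,"c10.png")
E
```

```text
t: 13.45
eef_pos: [0.5498, -0.1727, 0.1111]
tcp_rot: [-0.001, 0.965, 0.264, -0.001]
ft_force: [0.5, 0.7, -1.0]
opening: 0.0497
t: 13.7
eef_pos: [0.5492, -0.1708, 0.1112]
tcp_rot: [-0.001, 0.964, 0.267, -0.001]
ft_force: [0.1, 0.2, -1.6]
opening: 0.0492
phi -59.05 eef [ 0.5492 -0.1708  0.1112] shift cm [-2.11 14.38 -0.41] wz 30.9 q [-0.3   0.24 -0.09  1.25  0.    2.3 ] open 0.0492
```

View pics/c10.png

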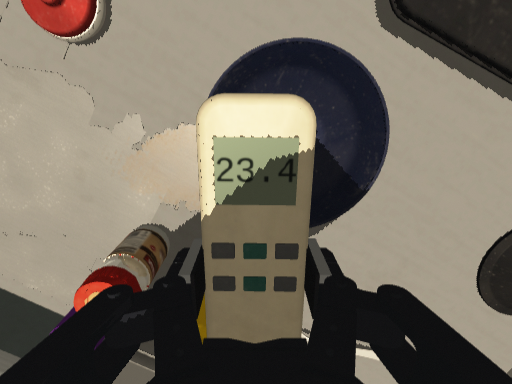

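Run:
```python
from h import *
from scipy.optimize import least_squares
p,W,T=shot("wrist"); I=p["image"].astype(int)
v,u=np.mgrid[:384,:512]
m=(W[...,2]>.046)&(W[...,2]<.06)&(I.max(-1)<110)&(v<225)&((u<195)|(u>322)|(v<88))
P=W[m][:,:2]; print(m.sum(),W[m].min(0),W[m].max(0))
f=least_squares(lambda c:np.hypot(*(P-c[:2]).T)-c[2],[.604,-.172,.075],loss="soft_l1",f_scale=.002);print(f.x)
for r in finder.place_of(p,"bowl"):print(r)
p,W,T=shot("top"); I=p["image"].astype(int)
m=(W[...,2]>.046)&(W[...,2]<.058)&(W[...,0]>.5)&(W[...,0]<.72)&(W[...,1]>-.28)&(W[...,1]<-.07)&(I[...,2]-I[...,0]>8);P=W[m][:,:2]
print(m.sum())
if m.sum()>20:
  f=least_squares(lambda c:np.hypot(*(P-c[:2]).T)-c[2],[.604,-.172,.075],loss="soft_l1",f_scale=.002);print(f.x)
```

```text
3820 [ 0.55924216 -0.27581355  0.04600188] [ 0.77067525 -0.09669662  0.05570249]
[ 0.60486586 -0.17300546  0.07335275]
{'xyz': [0.5483, -0.1726, 0.1488], 'conf': 0.48}
39
[ 0.60334813 -0.17641125  0.07220827]
```

The bowl's middle comes out at (0.604, -0.173). I move the thermometer above (0.604, -0.306).

```bash
python3 -m jog '[[[-2.2,14.4,0],[0,0,31],150],[[-2.2,14.4,0],[0,0,31],150],[[-2.2,14.4,0],[0,0,31],150],[[-2.2,14.4,0],[0,0,31],150],[[-2.2,14.4,0],[0,0,31],150]]'; python3 -m jog '[[[0,0,0],[0,0,0],150],[[0,0,0],[0,0,0],150]]'
python3 - <<'E'
from h import *
go(.604,-.306,-.036,-90)
p,W,T=shot("wrist");save(p,"c11.png")
E
```

```text
t: 14.52
eef_pos: [0.6053, -0.3043, 0.1132]
tcp_rot: [-0.0, 1.0, 0.001, -0.0]
ft_force: [0.3, 0.3, -2.1]
opening: 0.0497
t: 14.78
eef_pos: [0.6056, -0.3048, 0.1136]
tcp_rot: [0.0, 1.0, 0.0, 0.0]
ft_force: [0.3, 0.7, -1.9]
opening: 0.0497
phi -89.95 eef [ 0.6056 -0.3048  0.1136] shift cm [-0.16  0.12 14.96] wz 0.1 q [-0.47  0.43  0.18  1.32  0.    2.67] open 0.0497
```

View pics/c11.png

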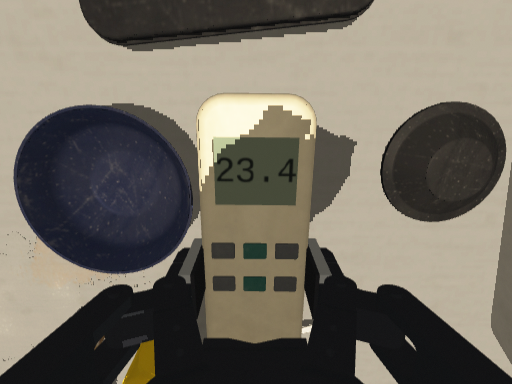

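Clear of both bowl and lid. I set it down, open only part way because the bowl is near, and rise.

```bash
python3 -m jog '[[[-0.1,0.1,4],[0,0,0],150],[[-0.1,0.1,8],[0,0,0],150],[[-0.1,0.1,12],[0,0,0],150],[[-0.1,0.1,14],[0,0,0],150],[[-0.1,0.1,14.9],[0,0,0],150]]'; python3 -m jog '[[[0,0,0],[0,0,0],150],[[0,0,0],[0,0,0],110],[[0,0,0],[0,0,0],75],[[0,0,0],[0,0,0],75],[[0,0,0],[0,0,0],75]]';  python3 -m jog '[[[0,0,-2],[0,0,0],75],[[0,0,-6],[0,0,0],75],[[0,0,-11],[0,0,0],75],[[0,0,-16],[0,0,0],75],[[0,0,-16],[0,0,0],75]]'
python3 - <<'E'
from h import *
p,W,T=shot("wrist");save(p,"c12.png")
go(.6,-.3,.1,0)
m=(W[...,2]>.010)&(W[...,2]<.035)&(W[...,0]>.5)&(W[...,0]<.73)&(W[...,1]>-.36)&(W[...,1]<-.26)
m=comp(m);print(m.sum(),R2(onplane(p,T,m,.020)))
for r in finder.place_of(p,"thermometer"):print(r)
E
```

```text
t: 15.45
eef_pos: [0.6039, -0.3067, -0.0358]
tcp_rot: [0.0, 1.0, -0.0, -0.001]
ft_force: [-19.3, 7.7, 44.5]
opening: 0.0496
t: 16.08
eef_pos: [0.6061, -0.3095, -0.0336]
tcp_rot: [0.002, 1.0, -0.001, 0.002]
ft_force: [-0.5, -7.0, 5.2]
opening: 0.0606
t: 16.7
eef_pos: [0.6073, -0.308, 0.1303]
tcp_rot: [0.002, 1.0, -0.0, 0.004]
ft_force: [0.5, -0.4, -0.7]
opening: 0.0604
phi -90.04 eef [ 0.6061 -0.3074  0.1272] shift cm [-0.63 -0.75  2.71] wz -90.0 q [-0.47  0.43  0.2   1.34  0.    2.67] open 0.0599
7376 ((604.8931884765625, -306.8623352050781), (51.16793441772461, 162.81021118164062), 89.24943542480469)
{'xyz': [0.6256, -0.4979, -0.0029], 'conf': 0.67}
{'xyz': [0.6079, -0.3114, 0.004], 'conf': 0.59}
```

View pics/c12.png

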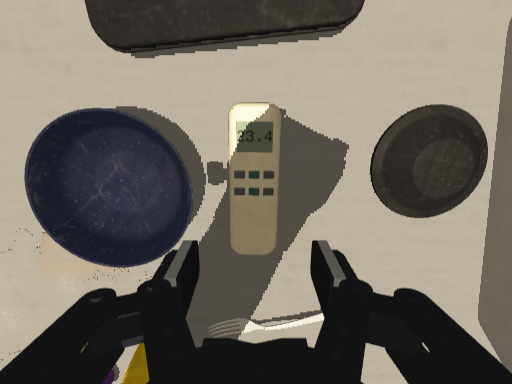

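The thermometer is placed at about (0.605, -0.307), turned under 1°. Jar next, with the jaw axis along ±60° so the fingers avoid the purple and yellow neighbours.

Run:
```python
from h import *
go(.429,-.109,.127,-60)
```

```text
phi -90.04 eef [ 0.6051 -0.307   0.125 ] shift cm [-17.62 -19.78  -0.25] wz -30.0 q [-0.47  0.43  0.2   1.34  0.    2.67] open 0.0602
```

```bash
python3 -m jog '[[[-17.6,-19.8,-1],[0,0,-30],0],[[-17.6,-19.8,-1],[0,0,-30],0],[[-17.6,-19.8,-1],[0,0,-30],0],[[-17.6,-19.8,-1],[0,0,-30],0],[[-17.6,-19.8,-1],[0,0,-30],0]]'; python3 -m jog '[[[0,0,0],[0,0,0],0],[[0,0,0],[0,0,0],0]]'
python3 - <<'E'
from h import *
go(.429,-.109,.012,-60)
p,W,T=shot("wrist");save(p,"c13.png")
m=(W[...,2]>.098)&(W[...,2]<.115)&(W[...,0]>.38)&(W[...,0]<.48)&(W[...,1]>-.16)&(W[...,1]<-.06)
m=comp(m);print(m.sum(),np.median(W[m],0),circ(onplane(p,T,m,.106)))
E
```

```text
t: 17.42
eef_pos: [0.4255, -0.1065, 0.1329]
tcp_rot: [-0.001, 0.966, 0.259, -0.001]
ft_force: [0.9, -0.6, 0.1]
opening: 0.0857
t: 17.68
eef_pos: [0.4297, -0.1094, 0.1336]
tcp_rot: [0.0, 0.966, 0.258, -0.0]
ft_force: [-0.1, -1.0, 1.1]
opening: 0.0851
phi -60.08 eef [ 0.4297 -0.1094  0.1336] shift cm [-0.04 -0.07 12.16] wz -0.1 q [-0.25 -0.02 -0.33  1.26 -0.    2.37] open 0.0851
2534 [ 0.43040524 -0.10490463  0.10663281] (((429.6243591308594, -105.41252136230469), 22.94338607788086), ((429.63299560546875, -105.25940704345703), (45.302371978759766, 42.84046936035156), 29.909645080566406))
```

View pics/c13.png

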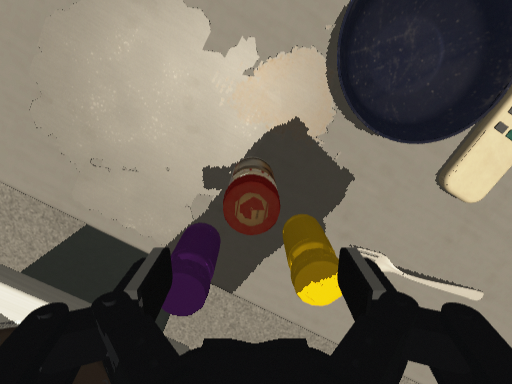

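The jar at (252,200) sits centred below the gripper, and its neighbours lie about 65 mm behind the jaw line. Descending.

```bash
python3 -m jog '[[[0.1,-0.2,3],[0,0,0],0],[[0.1,-0.2,6],[0,0,0],0],[[0.1,-0.2,9],[0,0,0],0],[[0.1,-0.2,12.2],[0,0,0],0],[[0.1,-0.2,12.2],[0,0,0],0]]'; python3 -m jog '[[[0,0,0],[0,0,0],80],[[0,0,0],[0,0,0],160],[[0,0,0],[0,0,0],160],[[0,0,0],[0,0,0],160],[[0,0,0],[0,0,0],160]]' 35; python3 -m jog '[[[0,0,-2],[0,0,0],160],[[0,0,-6],[0,0,0],160],[[0,0,-11],[0,0,0],160],[[0,0,-14],[0,0,0],160],[[0,0,-14],[0,0,0],160]]'
python3 - <<'E'
from h import *
go(.651,.1842,.15,-20)
p,W,T=shot("wrist");save(p,"c14.png")
p,W,T=shot("side");save(p,"c14s.png",1.5)
E
```

```text
t: 18.35
eef_pos: [0.427, -0.1067, 0.0097]
tcp_rot: [-0.001, 0.966, 0.258, -0.002]
ft_force: [0.6, 0.0, 0.9]
opening: 0.0855
t: 18.98
eef_pos: [0.4297, -0.1066, 0.0136]
tcp_rot: [0.001, 0.966, 0.258, 0.001]
ft_force: [-1.0, 0.7, 6.1]
opening: 0.0433
t: 19.6
eef_pos: [0.4303, -0.1068, 0.1549]
tcp_rot: [0.001, 0.966, 0.258, 0.002]
ft_force: [0.3, 1.1, -2.0]
opening: 0.043
phi -60.04 eef [ 0.4303 -0.1068  0.1549] shift cm [ 33.65 -14.19   0.56] wz -40.0 q [-0.24 -0.03 -0.29  1.3  -0.    2.38] open 0.043
```

View pics/c14.png

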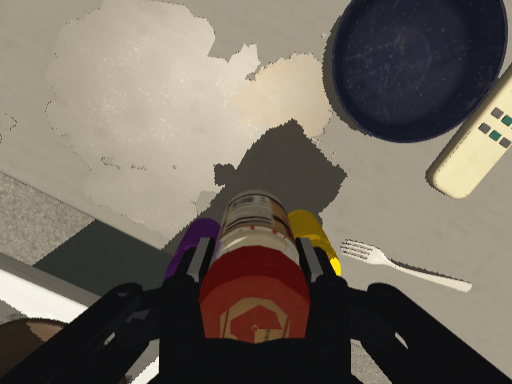

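View pics/c14s.png

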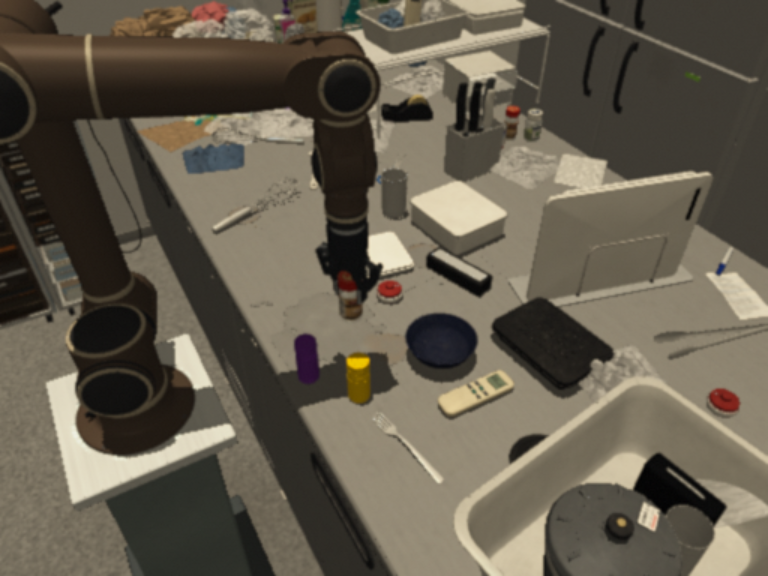

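The jar is held upright with its base about 14 cm up. Carrying it to the plate.

```bash
python3 -m jog '[[[33.6,-14.2,0],[0,0,-40],160],[[33.6,-14.2,0],[0,0,-40],160],[[33.6,-14.2,0],[0,0,-40],160],[[33.6,-14.2,0],[0,0,-40],160],[[33.6,-14.2,0],[0,0,-40],160]]'; python3 -m jog '[[[0,0,0],[0,0,0],160],[[0,0,0],[0,0,0],160]]'
python3 - <<'E'
from h import *
go(.651,.1842,.037,-20)
p,W,T=shot("wrist");save(p,"c15.png")
s,M=yaw(); V=(W-s['eef_pos'])@M; I=p["image"].astype(int)
m=(V[...,2]>-.13)&(V[...,2]<-.05)&(I[...,0]-I[...,1]>60)&(abs(V[...,1])<.03); 
print("cap in tool",m.sum(),np.median(V[m],0),V[m].min(0),V[m].max(0))
for r in finder.place_of(p,"scale_plate"):print(r)
E
```

```text
t: 20.32
eef_pos: [0.6174, 0.1443, 0.1499]
tcp_rot: [-0.0, 0.819, 0.574, -0.001]
ft_force: [0.1, -0.6, -1.3]
opening: 0.0436
t: 20.58
eef_pos: [0.6161, 0.1425, 0.15]
tcp_rot: [-0.001, 0.819, 0.573, -0.002]
ft_force: [-0.2, -0.8, -2.0]
opening: 0.0433
phi -20.02 eef [0.6161 0.1425 0.15  ] shift cm [ 5.14  1.88 11.28] wz -0.0 q [ 0.23  0.34  0.13  1.36 -0.    2.15] open 0.0433
  return _methods._mean(a, axis=axis, dtype=dtype,
  ret = um.true_divide(
Traceback (most recent call last):
ValueError: zero-size array to reduction operation minimum which has no identity
```

View pics/c15.png

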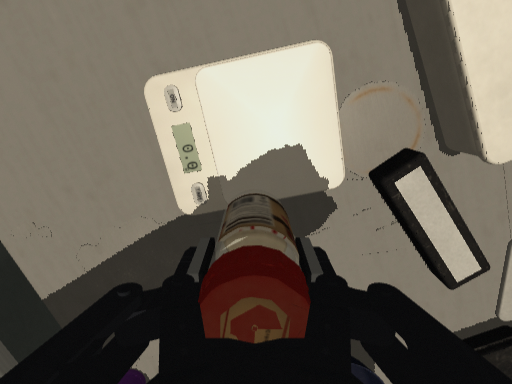

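The whole scale shows here; the held jar's base edge is around row 195. I measure both.

Run:
```python
from h import *
p,W,T=shot("wrist");s,M=yaw(); V=(W-s['eef_pos'])@M; I=p["image"].astype(int)
for v in range(195,275,10): print(v,V[v,255].round(4),I[v,255])
m=(W[...,2]>.010)&(W[...,2]<.035)&(W[...,0]>.5)&(W[...,1]>.07); m=comp(m);P=onplane(p,T,m,.020);r=R2(P);print(m.sum(),r)
for l in("scale","scale_plate"):
  for q in finder.place_of(p,l):print(l,q)
```

```text
195 [ 0.0229 -0.0009 -0.0042] [74 68 56]
205 [ 0.0231 -0.0009 -0.0235] [85 78 65]
215 [ 0.0234 -0.0009 -0.0397] [66 61 50]
225 [ 0.0234 -0.0009 -0.0523] [58 44 24]
235 [ 0.0223 -0.0009 -0.0609] [100  89  68]
245 [ 0.0229 -0.0009 -0.0714] [71 45 34]
255 [ 0.0224 -0.0009 -0.0786] [57 11  7]
265 [ 0.0226 -0.001  -0.0862] [56  8  6]
25971 ((624.4539794921875, 188.18849182128906), (152.30645751953125, 191.64991760253906), 81.41385650634766)
scale {'xyz': [0.6271, 0.1876, -0.0026], 'conf': 0.69}
scale_plate {'xyz': [0.6509, 0.1853, 0.023], 'conf': 0.7}
```

```bash
python3 -m jog '[[[5.15,1.9,0],[0,0,0],160],[[5.15,1.9,4],[0,0,0],160],[[5.15,1.9,7],[0,0,0],160],[[5.15,1.9,9],[0,0,0],160],[[5.15,1.9,10],[0,0,0],160]]'; python3 -m jog '[[[0,0,0.3],[0,0,0],160],[[0,0,0.6],[0,0,0],160],[[0,0,0.9],[0,0,0],160],[[0,0,1.15],[0,0,0],160],[[0,0,1.2],[0,0,0],160]]'; python3 -m jog '[[[0,0,0],[0,0,0],160],[[0,0,0],[0,0,0],160]]'
```

```text
t: 21.4
eef_pos: [0.652, 0.1834, 0.0514]
tcp_rot: [-0.0, 0.82, 0.573, -0.001]
ft_force: [0.4, -0.1, -1.5]
opening: 0.0438
t: 22.02
eef_pos: [0.6527, 0.1846, 0.04]
tcp_rot: [-0.0, 0.819, 0.573, -0.0]
ft_force: [-0.4, 0.0, -0.7]
opening: 0.0434
t: 22.28
eef_pos: [0.6528, 0.1846, 0.0402]
tcp_rot: [0.0, 0.819, 0.573, 0.0]
ft_force: [-0.6, -0.2, -1.9]
opening: 0.0437
```

```bash
python3 -m jog '[[[-0.05,-0.15,0.1],[0,0,0],160],[[-0.05,-0.15,0.2],[0,0,0],160],[[-0.05,-0.15,0.25],[0,0,0],160],[[-0.05,-0.15,0.25],[0,0,0],160]]'
```

```text
t: 22.78
eef_pos: [0.6511, 0.1846, 0.0375]
tcp_rot: [-0.0, 0.819, 0.573, -0.0]
ft_force: [-0.0, 0.3, -0.7]
opening: 0.0428
```

```bash
python3 -m jog '[[[0,0,0.1],[0,0,0],160],[[0,0,0.1],[0,0,0],130],[[0,0,0.1],[0,0,0],60],[[0,0,0.1],[0,0,0],0],[[0,0,0.1],[0,0,0],0]]'; python3 -m jog '[[[0,0,-2],[0,0,0],0],[[0,0,-5],[0,0,0],0],[[0,0,-9],[0,0,0],0],[[0,0,-13],[0,0,0],0],[[0,0,-14],[0,0,0],0]]'
python3 - <<'E'
from h import *
go(.55,-.1,.18,60)
p,W,T=shot("wrist");save(p,"c16.png")
m=(W[...,2]>.115)&(W[...,2]<.14)&(W[...,0]>.58)&(W[...,0]<.72)&(W[...,1]>.1)&(W[...,1]<.26)
m=comp(m);print(m.sum(),np.median(W[m],0),circ(onplane(p,T,m,.130)))
for l in ("jar","scale_plate"):
  for q in finder.place_of(p,l):print(l,q)
E
```

```text
t: 23.4
eef_pos: [0.6511, 0.1846, 0.0364]
tcp_rot: [-0.0, 0.819, 0.573, -0.0]
ft_force: [0.0, -0.6, -0.2]
opening: 0.0855
t: 24.02
eef_pos: [0.6524, 0.185, 0.1799]
tcp_rot: [0.001, 0.819, 0.573, 0.002]
ft_force: [0.2, 0.3, 0.5]
opening: 0.0851
phi -20.05 eef [0.6524 0.185  0.1799] shift cm [-30.28   0.15  -0.1 ] wz -80.1 q [0.28 0.42 0.32 1.46 0.   2.2 ] open 0.0851
2228 [0.651269   0.18783027 0.13003359] (((650.7527465820312, 187.43260192871094), 23.72895050048828), ((651.3834838867188, 186.98963928222656), (46.660438537597656, 42.86307907104492), 69.84016418457031))
jar {'xyz': [0.6463, 0.1857, 0.0252], 'conf': 0.84}
jar {'xyz': [0.7889, 0.0284, 0.0006], 'conf': 0.51}
```

View pics/c16.png

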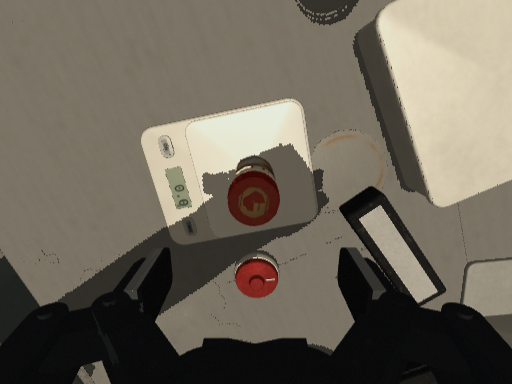

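The jar stands on the middle of the plate at (0.651, 0.186). For the fork I rise clear of the jar first, then go across while turning.

```bash
python3 -m jog '[[[0,0,-5],[0,0,0],0],[[0,0,-6],[0,0,-10],0],[[-5,0,-6],[0,0,-20],0],[[-11,0,-6],[0,0,-30],0],[[-16,0,-6],[0,0,-40],0]]'
python3 - <<'E'
from h import *
go(.42,-.344,.14,189)
E
```

```text
t: 24.8
eef_pos: [0.5948, 0.0327, 0.2342]
tcp_rot: [-0.001, 0.572, 0.821, -0.001]
ft_force: [0.8, -0.9, -0.1]
opening: 0.0858
phi 20.29 eef [0.5948 0.0327 0.2342] shift cm [-29.28 -29.43   9.5 ] wz -168.7 q [ 0.06  0.27  0.22  1.53 -0.    1.27] open 0.0858
```

```bash
python3 -m jog '[[[-29.3,-29.4,4],[0,0,-160],0],[[-29.3,-29.4,4],[0,0,-160],0],[[-29.3,-29.4,4],[0,0,-160],0],[[-29.3,-29.4,4],[0,0,-160],0],[[-29.3,-29.4,4],[0,0,-160],0]]'
python3 - <<'E'
from h import *
go(.42,-.344,.14,189)
E
```

```text
t: 25.42
eef_pos: [0.4726, -0.2286, 0.2066]
tcp_rot: [-0.001, 0.173, 0.985, 0.0]
ft_force: [0.5, -0.4, -0.2]
opening: 0.0853
phi 70.11 eef [ 0.4726 -0.2286  0.2066] shift cm [  1.   -12.64   6.66] wz -118.9 q [-0.45  0.13 -0.01  1.43 -0.   -0.1 ] open 0.0853
```

```bash
python3 -m jog '[[[1,-12.6,5],[0,0,-119],0],[[1,-12.6,5],[0,0,-119],0],[[1,-12.6,5],[0,0,-119],0],[[1,-12.6,5],[0,0,-119],0],[[1,-12.6,5],[0,0,-119],0]]'
python3 - <<'E'
from h import *
go(.42,-.344,.15,189)
E
```

```text
t: 26.05
eef_pos: [0.4201, -0.342, 0.1563]
tcp_rot: [-0.001, -0.278, 0.961, 0.002]
ft_force: [1.0, -0.0, 0.1]
opening: 0.0852
phi 122.26 eef [ 0.4201 -0.342   0.1563] shift cm [ 0.12 -0.17  0.63] wz -66.7 q [-0.68  0.16 -0.08  1.33  0.   -1.25] open 0.0852
```

```bash
python3 -m jog '[[[0,0,0],[0,0,-67],0],[[0,0,0],[0,0,-67],0],[[0,0,0],[0,0,-67],0],[[0,0,0],[0,0,-67],0],[[0,0,0],[0,0,-67],0]]'; python3 -m jog '[[[0,0,0],[0,0,-13],0],[[0,0,0],[0,0,-13],0],[[0,0,0],[0,0,-13],0]]'
python3 - <<'E'
from h import *
go(.42,-.344,.15,189)
p,W,T=shot("wrist");save(p,"c17.png")
I=p["image"].astype(int)
m=(I.min(-1)>120)
np.save("/tmp/x.npy",W)
p2,W2,T2=shot("wrist")
E
```

```text
t: 26.68
eef_pos: [0.4206, -0.3415, 0.1565]
tcp_rot: [-0.0, -0.682, 0.731, 0.002]
ft_force: [-0.2, -0.2, 0.2]
opening: 0.0854
t: 27.05
eef_pos: [0.4207, -0.3417, 0.1569]
tcp_rot: [0.0, 0.758, -0.652, -0.001]
ft_force: [-0.9, 0.2, -0.1]
opening: 0.0854
phi -171.35 eef [ 0.4207 -0.3417  0.1569] shift cm [0.22 0.1  0.69] wz -0.3 q [-0.68  0.16 -0.08  1.33 -0.   -2.4 ] open 0.0854
```

View pics/c17.png

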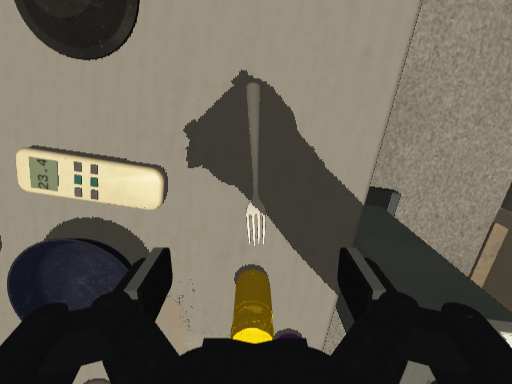

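The fork runs from its handle end at (253,82) to its tine tips at (257,245), close to parallel with the tool x axis.

Run:
```python
from h import *
p,W,T=shot("wrist")
P=lambda u,v,h:(lambda mk:(mk.__setitem__((v,u),True),onplane(p,T,mk,h)[0])[1])(np.zeros((384,512),bool))
a=P(253,82,.006);b=P(257,246,.004);print(a,b,(a+b)/2,np.hypot(*(b-a)),np.degrees(np.arctan2(*(b-a)[::-1])))
V=W
for v in range(84,250,10):
  r=W[v,225:285,2]; k=225+np.nanargmax(r); print(v,k,W[v,k].round(4), np.where(r>.004)[0][[0,-1]]+225 if (r>.004).any() else None)
for l in("fork","fork_tines"):
  for q in finder.place_of(p,l):print(l,q)
```

```text
[ 0.43632743 -0.43889158] [ 0.40214732 -0.24551084] [ 0.41923738 -0.34220121] 0.196378191465472 100.02352511945584
84 248 [ 0.4414 -0.4363  0.0031] None
94 256 [ 0.4313 -0.4274  0.0046] [250 256]
104 253 [ 0.433  -0.4167  0.005 ] [249 259]
114 253 [ 0.4314 -0.4064  0.0074] [248 259]
124 255 [ 0.4277 -0.3962  0.0092] [249 258]
134 252 [ 0.4294 -0.3851  0.0105] [250 258]
144 254 [ 0.4256 -0.3748  0.0125] [251 258]
154 256 [ 0.4217 -0.3643  0.0138] [251 258]
164 253 [ 0.4234 -0.3526  0.0144] [252 257]
174 255 [ 0.4194 -0.3417  0.0154] [253 257]
184 254 [ 0.4188 -0.33    0.0161] [253 257]
194 255 [ 0.4156 -0.3169  0.0119] [253 257]
204 261 [ 0.4062 -0.3035  0.0059] [249 262]
214 249 [ 0.4186 -0.2874  0.0034] None
224 249 [ 0.4168 -0.2747  0.0048] [249 249]
234 249 [ 0.4149 -0.2618  0.0063] [248 264]
244 254 [ 0.4067 -0.2496  0.0075] [254 259]
fork {'xyz': [0.418, -0.3434, 0.0058], 'conf': 0.79}
fork_tines {'xyz': [0.4066, -0.2588, 0.0088], 'conf': 0.73}
```

```bash
python3 -m jog '[[[0.05,0.2,4],[0,0,-1.2],0],[[0.05,0.2,9],[0,0,-1.2],0],[[0.05,0.2,14],[0,0,-1.2],0],[[0.05,0.2,18],[0,0,-1.2],0],[[0.05,0.2,19.2],[0,0,-1.2],0]]'; python3 -m jog '[[[0,0,0],[0,0,0],80],[[0,0,0],[0,0,0],160],[[0,0,0],[0,0,0],200],[[0,0,0],[0,0,0],200]]' 30; python3 -m jog '[[[0,0,0],[0,0,0],255],[[0,0,0],[0,0,0],255],[[0,0,0],[0,0,0],255],[[0,0,0],[0,0,0],255]]'
python3 - <<'E'
from h import *
go(.42,-.344,.15,189)
p,W,T=shot("wrist");save(p,"c18.png")
E
```

```text
t: 27.92
eef_pos: [0.4179, -0.3417, -0.0356]
tcp_rot: [0.0, 0.765, -0.644, -0.002]
ft_force: [-0.7, -0.3, 0.2]
opening: 0.085
t: 28.42
eef_pos: [0.4203, -0.3437, -0.032]
tcp_rot: [0.0, 0.765, -0.644, 0.001]
ft_force: [0.4, 0.3, 3.5]
opening: 0.0185
t: 28.92
eef_pos: [0.4203, -0.3437, -0.032]
tcp_rot: [-0.0, 0.765, -0.644, 0.001]
ft_force: [-0.5, 0.1, 6.6]
opening: 0.0177
phi -170.12 eef [ 0.4203 -0.3437 -0.032 ] shift cm [ 6.00e-02  1.00e-02 -1.82e+01] wz 0.9 q [-0.69  0.26 -0.4   0.92 -0.   -2.43] open 0.0177
```

View pics/c18.png

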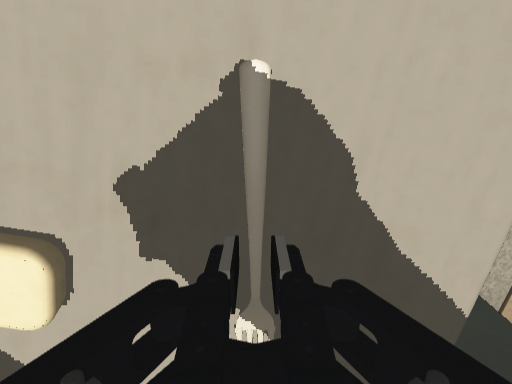

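The fingers stopped at 17.7 mm, wider than the fork shows at the pads, though something resists. I lift a little and see whether the fork comes.

```bash
python3 -m jog '[[[0,0,-1],[0,0,0],255],[[0,0,-2],[0,0,0],255],[[0,0,-3],[0,0,0],255],[[0,0,-4],[0,0,0],255],[[0,0,-4],[0,0,0],255]]'
python3 - <<'E'
from h import *
go(.42,-.344,.15,189)
p,W,T=shot("wrist");save(p,"c19.png")
s,M=yaw();V=(W-s['eef_pos'])@M
for v in range(70,300,15): print(v,V[v,256].round(4),W[v,256].round(4))
E
```

```text
t: 29.6
eef_pos: [0.4201, -0.3436, 0.0079]
tcp_rot: [0.0, 0.765, -0.644, 0.001]
ft_force: [0.8, 0.5, -0.9]
opening: 0.0177
phi -170.12 eef [ 0.4201 -0.3436  0.0079] shift cm [  0.06   0.   -14.21] wz 0.9 q [-0.69  0.22 -0.34  1.   -0.   -2.43] open 0.0177
70 [ 0.0918  0.0012 -0.0361] [ 0.4344 -0.4339  0.0435]
85 [ 0.0853  0.0012 -0.037 ] [ 0.4333 -0.4275  0.0444]
100 [ 0.0787  0.0012 -0.0378] [ 0.4321 -0.421   0.0451]
115 [ 0.072   0.0012 -0.0386] [ 0.431  -0.4144  0.0459]
130 [ 0.0652  0.0012 -0.04  ] [ 0.4298 -0.4077  0.0473]
145 [ 0.058   0.0012 -0.0391] [ 0.4286 -0.4006  0.0464]
160 [ 0.0511  0.0012 -0.0412] [ 0.4274 -0.3938  0.0485]
175 [ 0.0439  0.0012 -0.042 ] [ 0.4261 -0.3867  0.0493]
190 [ 0.0368  0.0012 -0.0441] [ 0.4249 -0.3798  0.0514]
205 [ 0.0289  0.0012 -0.0436] [ 0.4235 -0.3719  0.0509]
220 [ 0.0215  0.0012 -0.0452] [ 0.4222 -0.3646  0.0525]
235 [ 0.0134  0.0012 -0.0457] [ 0.4209 -0.3567  0.0529]
250 [ 0.0055  0.0012 -0.0468] [ 0.4195 -0.3489  0.0541]
265 [-0.0028  0.0013 -0.0475] [ 0.4181 -0.3407  0.0548]
280 [-0.0124  0.0013 -0.0467] [ 0.4164 -0.3312  0.054 ]
295 [-0.0221  0.0013 -0.0463] [ 0.4147 -0.3217  0.0536]
```

View pics/c19.png

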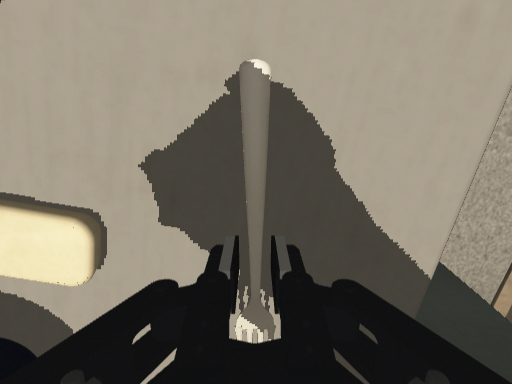

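The fork did come up: it is at z≈0.05, centred and square in the jaws. Carrying it to the left of the bowl.

```bash
python3 -m jog '[[[0,0,-4],[0,0,0],255],[[0,0,-8],[0,0,0],255],[[0,0,-12],[0,0,5],255],[[0,0,-13],[0,0,15],255],[[0,0,-13],[0,0,25],255]]'
python3 - <<'E'
from h import *
go(.604,-.054,.14,90)
E
```

```text
t: 30.28
eef_pos: [0.4199, -0.3435, 0.1378]
tcp_rot: [0.0, -0.606, 0.796, -0.001]
ft_force: [0.3, -0.6, -0.5]
opening: 0.0173
phi 164.55 eef [ 0.4199 -0.3435  0.1378] shift cm [-32.8  -10.03  -0.23] wz 74.5 q [-0.69  0.16 -0.12  1.28 -0.   -1.99] open 0.0173
```

```bash
python3 -m jog '[[[-32.8,-10,0],[0,0,74.5],255],[[-32.8,-10,0],[0,0,74.5],255],[[-32.8,-10,0],[0,0,74.5],255],[[-32.8,-10,0],[0,0,74.5],255],[[-32.8,-10,0],[0,0,74.5],255]]'; python3 -m jog '[[[0,0,0],[0,0,0],255],[[0,0,0],[0,0,0],255]]'
python3 - <<'E'
from h import *
go(.604,-.054,.14,90)
E
```

```text
t: 30.9
eef_pos: [0.5731, -0.0983, 0.1363]
tcp_rot: [-0.0, -0.218, 0.976, 0.0]
ft_force: [-0.0, -0.7, -0.7]
opening: 0.0178
t: 31.15
eef_pos: [0.572, -0.0999, 0.1362]
tcp_rot: [-0.001, -0.222, 0.975, 0.0]
ft_force: [0.2, 0.3, -0.6]
opening: 0.0178
phi 115.6 eef [ 0.572  -0.0999  0.1362] shift cm [-4.86  2.76 -0.39] wz 25.6 q [-0.17  0.24 -0.03  1.3  -0.   -0.62] open 0.0178
```

```bash
python3 -m jog '[[[-4.9,2.8,0],[0,0,25.6],255],[[-4.9,2.8,0],[0,0,25.6],255],[[-4.9,2.8,0],[0,0,25.6],255],[[-4.9,2.8,0],[0,0,25.6],255]]'; python3 -m jog '[[[0,0,0],[0,0,0],255],[[0,0,0],[0,0,0],255]]'
python3 - <<'E'
from h import *
go(.604,-.054,-.031,90)
p,W,T=shot("wrist");save(p,"c20.png")
E
```

```text
t: 31.65
eef_pos: [0.6041, -0.0551, 0.1368]
tcp_rot: [-0.0, 0.001, 1.0, -0.0]
ft_force: [0.6, 0.3, -1.4]
opening: 0.0176
t: 31.9
eef_pos: [0.6044, -0.0543, 0.1369]
tcp_rot: [0.0, 0.001, 1.0, -0.0]
ft_force: [0.8, 0.7, -1.5]
opening: 0.0176
phi 89.89 eef [ 0.6044 -0.0543  0.1369] shift cm [ 0.05  0.03 16.79] wz -0.1 q [-0.09  0.29  0.03  1.31 -0.   -0.09] open 0.0176
```

View pics/c20.png

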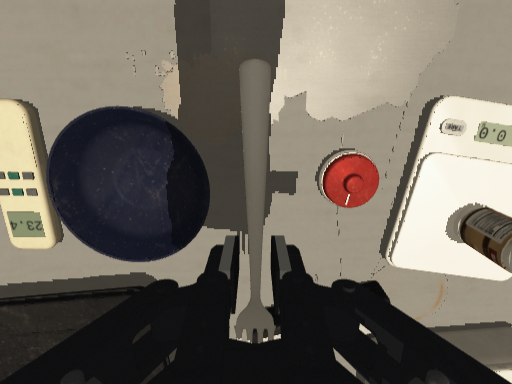

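Fork above its spot, bowl on the left in view, timer on the right. Before going down, I check the gripper's width at the bowl-rim height.

Run:
```python
from h import *
p,W,T=shot("wrist");s,M=yaw();V=(W-s['eef_pos'])@M
g=(V[...,2]<-.03)&(V[...,2]>-.2)
for a in range(-100,-15,8):
  k=a/1000; m=g&(V[...,1]>k)&(V[...,1]<k+.008)
  if m.sum()>3: print(a,m.sum(),V[m][:,2].max().round(4),V[m][V[m][:,2].argmax()].round(3))
```

```text
-68 128 -0.1182 [ 0.012 -0.06  -0.118]
-60 1208 -0.1049 [ 0.012 -0.053 -0.105]
-52 2454 -0.0906 [ 0.012 -0.044 -0.091]
-44 3907 -0.0804 [ 0.013 -0.036 -0.08 ]
-36 2107 -0.0782 [ 0.008 -0.028 -0.078]
-28 966 -0.0426 [ 0.008 -0.02  -0.043]
-20 3515 -0.0338 [-0.052 -0.012 -0.034]
```

```bash
python3 -m jog '[[[0,0.2,4],[0,0,0],255],[[0,0.2,8],[0,0,0],255],[[0,0.2,12],[0,0,0],255],[[0,0.2,14],[0,0,0],255],[[0,0.2,15],[0,0,0],255]]'; python3 -m jog '[[[0,0,0.5],[0,0,0],255],[[0,0,1],[0,0,0],255],[[0,0,1.4],[0,0,0],255],[[0,0,1.7],[0,0,0],255],[[0,0,1.75],[0,0,0],255]]'; python3 -m jog '[[[0,0,0],[0,0,0],255],[[0,0,0],[0,0,0],255]]';  python3 - <<'E'
from h import *
go(.604,-.052,-.031,90)
E
```

```text
t: 32.62
eef_pos: [0.6038, -0.0515, -0.0145]
tcp_rot: [-0.001, 0.001, 1.0, 0.0]
ft_force: [-1.0, 0.4, 0.2]
opening: 0.0174
t: 33.25
eef_pos: [0.6047, -0.0516, -0.0307]
tcp_rot: [0.0, 0.001, 1.0, -0.0]
ft_force: [0.6, 0.6, -0.6]
opening: 0.0178
t: 33.5
eef_pos: [0.6048, -0.0516, -0.0305]
tcp_rot: [0.0, 0.001, 1.0, 0.0]
ft_force: [-0.5, 0.3, -0.8]
opening: 0.0175
phi 89.9 eef [ 0.6048 -0.0516 -0.0305] shift cm [ 0.08 -0.04  0.05] wz -0.1 q [-0.09  0.37 -0.24  0.97  0.   -0.08] open 0.0175
```

```bash
python3 -m jog '[[[0,0,0.1],[0,0,0],255],[[0,0,0.15],[0,0,0],200],[[0,0,0.15],[0,0,0],178],[[0,0,0.15],[0,0,0],178],[[0,0,0.15],[0,0,0],178]]'; python3 -m jog '[[[0,0,-1],[0,0,0],178],[[0,0,-3],[0,0,0],178],[[0,0,-7],[0,0,0],178],[[0,0,-12],[0,0,0],178],[[0,0,-16],[0,0,0],178]]'; python3 -m jog '[[[0,0,-4],[0,0,0],100],[[0,0,-6],[0,0,0],0],[[0,0,-6],[0,0,0],0]]'
python3 - <<'E'
from h import *
go(.604,-.052,-.031,90)
p,W,T=shot("wrist");save(p,"c21.png")
for l in("fork","fork_tines","bowl","timer"):
  for q in finder.place_of(p,l):print(l,q)
E
```

```text
t: 34.12
eef_pos: [0.6047, -0.0516, -0.0322]
tcp_rot: [-0.0, 0.001, 1.0, 0.0]
ft_force: [0.4, -0.1, -0.2]
opening: 0.0259
t: 34.75
eef_pos: [0.605, -0.0516, 0.1309]
tcp_rot: [0.001, 0.001, 1.0, -0.0]
ft_force: [0.8, -0.7, -0.2]
opening: 0.0257
t: 35.12
eef_pos: [0.6057, -0.0517, 0.1903]
tcp_rot: [0.002, 0.001, 1.0, -0.0]
ft_force: [0.5, 0.1, -0.2]
opening: 0.0787
phi 89.9 eef [ 0.6057 -0.0517  0.1903] shift cm [ 2.600e-01 -2.000e-02  2.213e+01] wz -0.1 q [-0.09  0.28  0.14  1.43 -0.   -0.08] open 0.0787
fork {'xyz': [0.6031, -0.0547, 0.0026], 'conf': 0.89}
fork_tines {'xyz': [0.6889, -0.054, 0.0035], 'conf': 0.58}
bowl {'xyz': [0.6049, -0.1729, -0.0002], 'conf': 0.94}
bowl {'xyz': [0.7857, 0.0298, 0.0014], 'conf': 0.63}
timer {'xyz': [0.6067, 0.0452, -0.0035], 'conf': 0.86}
timer {'xyz': [0.6007, -0.0544, 0.0025], 'conf': 0.28}
```

View pics/c21.png

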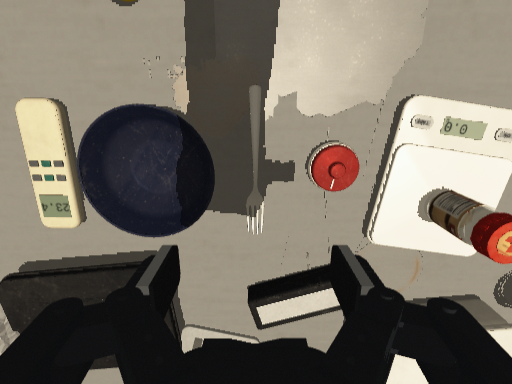

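The fork lies straight, about 12 cm left of the bowl's middle, with its tines ahead. I retract and check everything from the fixed cameras.

```bash
python3 -m jog '[[[5,0,-3],[0,0,0],0],[[11,0,-5],[0,0,0],0],[[17,0,-5],[0,0,0],0],[[23,0,-5],[0,0,0],0],[[25,0,-5],[0,0,0],0]]'; python3 -m jog '[[[0,0,0],[0,0,0],0],[[0,0,0],[0,0,0],0],[[0,0,0],[0,0,0],0]]'
python3 - <<'E'
from h import *
for n in("top","side"):
  p,W,T=shot(n)
  save(p,"d_%s.png"%n,1.5)
  I=p["image"].astype(int)
  for l in ["scale","scale_plate","bowl","jar","timer","fork","fork_tines","thermometer","knife_case","dome"]:
    print(n,l,[(r["xyz"],r["conf"]) for r in finder.place_of(p,l)])
  hsv=cv2.cvtColor(p["image"],cv2.COLOR_RGB2HSV).astype(int)
  box=lambda a,b,c,d:(W[...,0]>a)&(W[...,0]<b)&(W[...,1]>c)&(W[...,1]<d)
  m=comp(box(.53,.68,-.02,.1)&(hsv[...,1]>100)&(I[...,0]-I[...,1]>30));print("timer",m.sum(),R2(onplane(p,T,m,.03)))
  m=comp(box(.49,.72,-.37,-.25)&(W[...,2]>.008)&(I.min(-1)>60));print("therm",m.sum(),R2(onplane(p,T,m,.02)))
  m=comp(box(.45,.75,-.09,-.015)&(W[...,2]>.003)&(W[...,2]<.03));print("fork",m.sum(),R2(onplane(p,T,m,.009)))
  m=comp(box(.6,.72,.12,.25)&(W[...,2]>.12)&(W[...,2]<.14));print("jar",m.sum(),R2(onplane(p,T,m,.13)))
E
```

```text
t: 36.0
eef_pos: [0.3517, -0.051, 0.2376]
tcp_rot: [-0.0, 0.001, 1.0, -0.0]
ft_force: [0.3, -0.1, -0.4]
opening: 0.0854
t: 36.38
eef_pos: [0.3557, -0.0512, 0.2373]
tcp_rot: [-0.001, 0.001, 1.0, 0.0]
ft_force: [0.1, -0.2, 0.2]
opening: 0.0854
top scale [([0.6265, 0.186, -0.0012], 0.89)]
top scale_plate [([0.6521, 0.1809, 0.0269], 0.94)]
top bowl [([0.6063, -0.1715, -0.0001], 0.94)]
top jar [([0.3994, -0.1869, -0.0009], 0.62), ([0.656, 0.1845, 0.0217], 0.6)]
top timer [([0.6073, 0.0484, 0.0032], 0.83)]
top fork [([0.6043, -0.047, -0.0024], 0.78)]
top fork_tines [([0.6892, -0.0514, 0.0031], 0.49)]
top thermometer [([0.6109, -0.3116, 0.0042], 0.71)]
top knife_case [([0.7848, 0.0249, 0.0001], 0.66)]
top dome [([0.6188, -0.4968, -0.001], 0.66)]
timer 222 ((601.0507202148438, 43.8261604309082), (52.215030670166016, 52.49729919433594), 89.29444122314453)
therm 775 ((601.7514038085938, -308.9927062988281), (52.10745620727539, 161.62232971191406), 88.3289566040039)
fork 150 ((577.3098754882812, -48.723793029785156), (29.754436492919922, 142.3932647705078), 89.03150939941406)
jar 167 ((648.7763
[... 383 characters left out ...]
], 0.54)]
side fork [([0.6007, -0.0484, -0.0049], 0.57)]
side fork_tines [([0.6898, -0.0501, 0.0033], 0.57)]
side thermometer [([0.6049, -0.3065, -0.0026], 0.95)]
side knife_case [([0.7843, 0.0263, 0.0005], 0.58)]
side dome [([0.6245, -0.4974, 0.0016], 0.78)]
timer 147 ((602.9940795898438, 42.04048156738281), (54.06842041015625, 53.318607330322266), 61.02799987792969)
therm 740 ((602.320556640625, -309.5668640136719), (53.295047760009766, 167.5692138671875), 89.25469970703125)
fork 271 ((588.9342041015625, -55.367713928222656), (68.31118774414062, 260.5133361816406), 89.8138198852539)
jar 94 ((647.0972290039062, 176.76007080078125), (50.5944709777832, 43.478004455566406), 61.140525817871094)
```

View pics/d_top.png

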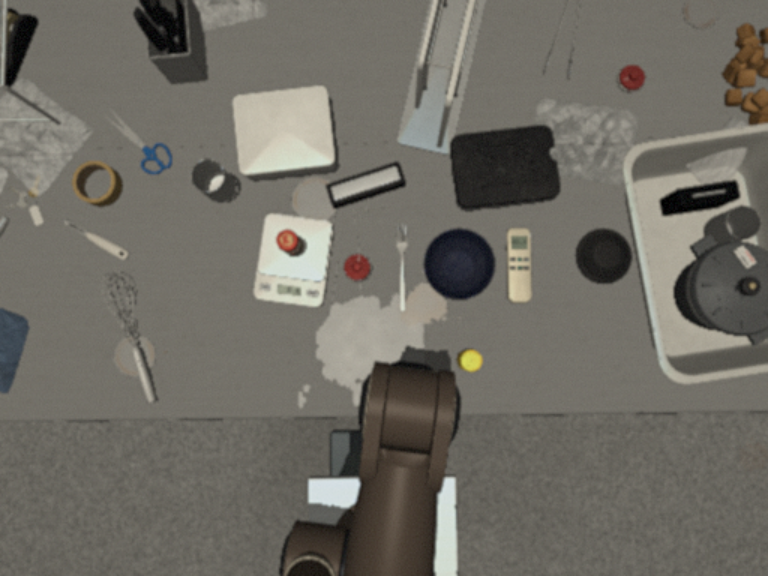

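View pics/d_side.png

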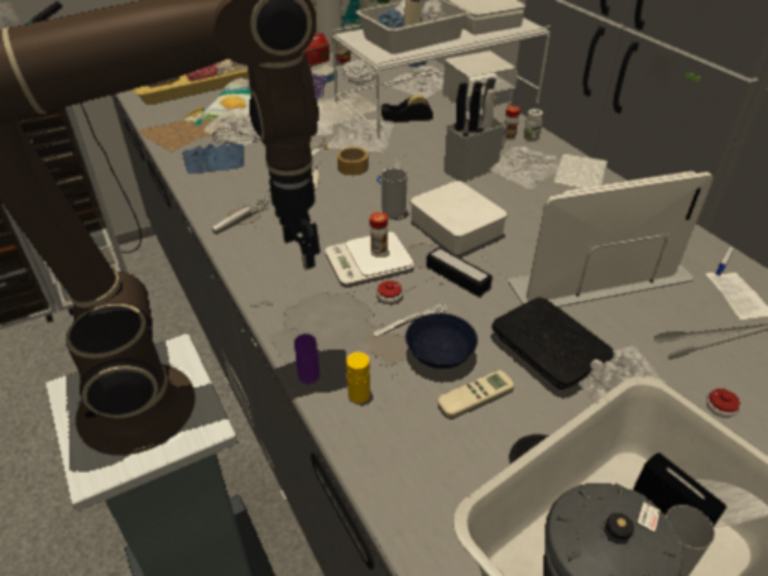

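All the final readings are within tolerance. Handing in.

```bash
python3 -c "
from workcell import job
print(job.job_done())"
```

```text
the job is handed in; nothing more can be done
None
```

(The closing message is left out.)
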